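# Sweep out the notions stand and put it back in service

## Task

Put the notions stand back in service: hold the brush and sweep every chalk stub along the stand's channel into the catch bin at its open end (never touch the stubs with the fingers), and stand the brush upright on its rubber pad. Once the channel is clear, stack both trays on the stand, fully down and level, each with all four corner holes over the four posts, and then stand every thread spool upright on the upper tray. Leave the bell, the pin tin and the tape roll where they are.

Things in the scene. Friction and masses are not known exactly. Their poses are not given: they have to be found in the camera images.
- stand: Fixed stand, aluminium deck on a grey base, 170 (x) x 190 (y) mm, deck top 40 mm above the counter; origin at counter level under the deck's centre, z up. Four upright steel posts 8 mm thick at x = +-70, y = +-75 mm, tips 132 mm above the deck (pointed over the last 12 mm). A channel runs along y, closed at +y, open at -y (see point channel).
- channel (a point): Middle of the channel floor, on the deck, axes as the stand. The channel is 100 mm wide in x between rails 5 mm thick and 18 mm high; an 18 mm high wall closes it at the +y end (inner face y = +90 mm). At the -y end it is open: the deck ends at y = -95 mm and drops into the dark steel catch bin.
- bin (a point): Centre of the inner floor of the catch bin, 4 mm above the counter. Inside the bin measures 110 mm (along the stand's x) by 75 mm (along its y), walls 50 mm above the counter; it is fixed to the stand.
- brush: Loose hand brush standing on its bristles, 120 g; origin: centre of the underside, z up. Stiff bristle block 84 (x) x 38 (y) mm, 28 mm high; wooden back 90 x 44 mm from 27 to 41 mm height; upright handle 42 (x) x 18 (y) mm from 48 to 92 mm height, gripped across its 18 mm. Half a turn makes no difference.
- brush_pad: Fixed black rubber pad flat on the counter, 130 (x) x 70 (y) x 3 mm, where the brush must stand at the end. Origin: centre of its underside.
- tray_a: Loose wooden tray on four 52 mm legs (12 mm square, at x = +-70, y = +-52), 250 g; origin at foot level under the centre. Plate 164 (x) x 174 (y) x 6 mm, top 58 mm above the feet, rims to 67 mm. Round holes 14 mm across at x = +-70, y = +-75 mm, as the posts. Central handle slab 12 (x) x 50 (y) mm, top 98 mm above the feet: grip across the 12 mm.
- tray_b: Second tray, identical to tray_a. Either may be the lower one; half a turn makes no difference. Seated, the lower tray's feet stand on the deck (its origin 40 mm above the counter), the upper tray's feet on the lower tray's plate (its origin 98 mm above the counter).
- stub_0: Loose off-white chalk stub, a chunky block about 20 x 16 x 14 mm, 12 g; origin: centre of its underside. Lies in the stand's channel at the start. Three to six of the six stubs are present.
- stub_1: Loose off-white chalk stub, a chunky block about 20 x 16 x 14 mm, 12 g; origin: centre of its underside. Lies in the stand's channel at the start. Three to six of the six stubs are present.
- stub_2: Loose off-white chalk stub, a chunky block about 20 x 16 x 14 mm, 12 g; origin: centre of its underside. Lies in the stand's channel at the start. Three to six of the six stubs are present.
- stub_3: Loose off-white chalk stub, a chunky block about 20 x 16 x 14 mm, 12 g; origin: centre of its underside. Lies in the stand's channel at the start. Three to six of the six stubs are present.
- stub_4: Loose off-white chalk stub, a chunky block about 20 x 16 x 14 mm, 12 g; origin: centre of its underside. Lies in the stand's channel at the start. Three to six of the six stubs are present.
- stub_5: Loose off-white chalk stub, a chunky block about 20 x 16 x 14 mm, 12 g; origin: centre of its underside. Lies in the stand's channel at the start. Three to six of the six stubs are present.
- spool_0: Loose spool of white thread, upright, flanges 26 mm across, 46 mm high, 18 g; origin: centre of its underside, z up. Two or three of the three spools are present. On the upper tray its underside is 156 mm above the counter.
- spool_1: Loose spool of white thread, upright, flanges 26 mm across, 46 mm high, 18 g; origin: centre of its underside, z up. Two or three of the three spools are present. On the upper tray its underside is 156 mm above the counter.
- spool_2: Loose spool of white thread, upright, flanges 26 mm across, 46 mm high, 18 g; origin: centre of its underside, z up. Two or three of the three spools are present. On the upper tray its underside is 156 mm above the counter.
- bell: Loose counter bell, 80 mm across, 56 mm high; origin: centre of its underside. To be left alone.
- pin_tin: Loose round tin, 66 mm across, 22 mm high; origin: centre of its underside. To be left alone.
- tape_roll: Loose roll of tape lying flat, 96 mm across, 25 mm high; origin: centre of its underside. To be left alone.

How it is judged:
On the way, in this order (a step that is already met when the one before it is completed fails the run):
1. every chalk stub lies in the catch bin (y of stub_0 in the frame of stand between -0.172 and -0.093 m and x of stub_0 in the frame of stand between -0.057 and 0.057 m and height (world z) of each of stub_0, stub_1, stub_2, stub_3, stub_4, stub_5 below 0.04 m and y of stub_1 in the frame of stand between -0.172 and -0.093 m and x of stub_1 in the frame of stand between -0.057 and 0.057 m and y of stub_2 in the frame of stand between -0.172 and -0.093 m and x of stub_2 in the frame of stand between -0.057 and 0.057 m and y of stub_3 in the frame of stand between -0.172 and -0.093 m and x of stub_3 in the frame of stand between -0.057 and 0.057 m and y of stub_4 in the frame of stand between -0.172 and -0.093 m and x of stub_4 in the frame of stand between -0.057 and 0.057 m and y of stub_5 in the frame of stand between -0.172 and -0.093 m and x of stub_5 in the frame of stand between -0.057 and 0.057 m), for 0.2 s.
2. both trays are fully down on the stand, one on the other, all corner holes over the posts (horizontal distance between each of tray_a, tray_b and stand below 0.007 m and angle between the x axis of each of tray_a, tray_b and the x axis of stand, either way round below 0.1 rad and angle between each of tray_a, tray_b's own z axis and vertical below 0.05 rad and (z of tray_a in the frame of stand between 0.036 and 0.044 m or z of tray_a in the frame of stand between 0.094 and 0.102 m) and (z of tray_b in the frame of stand between 0.036 and 0.044 m or z of tray_b in the frame of stand between 0.094 and 0.102 m)), for 0.2 s.
At the end, for the whole second after the job is handed in: Every stub present lies in the catch bin (below 40 mm height); the brush stands upright on its pad (its centre over the pad); both trays are stacked on the posts, within 7 mm of the stand's centre, within 4 mm of seated height and level; every spool present stands upright on the upper tray, at rest (all of step 1 and all of step 2 and z of spool_0 in the frame of stand between 0.151 and 0.162 m and angle between each of spool_0, spool_1, spool_2, brush's own z axis and vertical below 0.1 rad and x of spool_0 in the frame of stand between -0.085 and 0.085 m and y of spool_0 in the frame of stand between -0.09 and 0.09 m and linear speed of each of spool_0, spool_1, spool_2, brush below 0.02 m/s and z of spool_1 in the frame of stand between 0.151 and 0.162 m and x of spool_1 in the frame of stand between -0.085 and 0.085 m and y of spool_1 in the frame of stand between -0.09 and 0.09 m and z of spool_2 in the frame of stand between 0.151 and 0.162 m and x of spool_2 in the frame of stand between -0.085 and 0.085 m and y of spool_2 in the frame of stand between -0.09 and 0.09 m and x of brush in the frame of brush_pad between -0.06 and 0.06 m and y of brush in the frame of brush_pad between -0.032 and 0.032 m and height (world z) of brush between 0.001 and 0.008 m); the robot touches nothing.
It fails at once if a chalk stub was touched by the fingers or the arm (contact force between any of the fingers, the arm and stub_0 above 0.3 N or contact force between any of the fingers, the arm and stub_1 above 0.3 N or contact force between any of the fingers, the arm and stub_2 above 0.3 N or contact force between any of the fingers, the arm and stub_3 above 0.3 N or contact force between any of the fingers, the arm and stub_4 above 0.3 N or contact force between any of the fingers, the arm and stub_5 above 0.3 N).
It fails at once if the bell, the pin tin or the tape roll was moved by more than 4 cm (distance of any of bell, pin_tin, tape_roll from where it was at the start of the episode above 0.04 m).
Of stub_0, stub_1, stub_2, stub_3, stub_4, stub_5 only 3 to 6 are there at a start; the rules pass over those that are not, and their reading is None.
Of spool_0, spool_1, spool_2 only 2 to 3 are there at a start; the rules pass over those that are not, and their reading is None.
At some moment in a run one of tray_a, tray_b may be knocked a few centimetres aside while the robot is not near it.
It also fails if it takes over 208 s, if anything falls off the work surface, if the arm or the gripper's body presses on something with over 40 N, if the wrist force passes 120 N, or if a joint passes its speed limit or range.

## Robot

A 7-joint arm with a two-finger parallel gripper is mounted at the origin on a cart in front of the work surface, level with it; the furniture and walls round the work are solid. World frame = base frame: x ahead of the robot, y to its left, z up, the work surface at z = 0. Lengths are in m, angles in rad, forces in N, time in s.
With the tool pointing down it reaches from about 0.35 to 0.9 m from the base axis. Payload 8.1 kg.
Tool frame: the origin (TCP) lies on the centre line of the jaws, within the pads' length; the fingertips stand 25 mm ahead of it and the grasp point (between the pads) lies 6 mm ahead of it; z points along the fingers, y is the line along which they close (so a half turn about z gives the same grasp; the last joint's range is limited). The gripper opens to 85 mm and grips with 20 to 120 N. Pads are 22 mm wide; open, the fingers measure 114 mm over their backs; the gripper's body (76 mm by 85 mm) begins 54 mm behind the grasp point. The pads swing forward as they close: fully open they stand 13 mm farther back than shut.
Start: joints at [1.216, 0.434, 0.025, 1.573, -0.012, 1.134, -0.075], TCP at [0.156, -0.605, 0.224] pointing down, gripper open.
Joint ranges: [-2.62, 2.62], [-0.44, 2.09], [-1.27, 1.32], [0.08, 2.57], [-1.32, 4.46], [0.12, 2], [-2.74, 2.74]. Speed limits (rad/s): [2.22, 2.22, 3.01, 3.01, 3.14, 3.14, 3.14].

## Interface

Orientations are given as a unit quaternion [x, y, z, w].
In Python, from rig import bot gives the robot as it stands.
- The arm moves only by the tool play_rows, never from a script. Its argument "increments" is a list of rows, each an object of numbers: "ax", "ay", "az": the turn, a rotation vector about the tool's x, y, z scaled (see below); "x", "y", "z": the shift along the tool's x, y, z scaled (see below); "fingers": the opening in per cent of the stroke, from 0 (shut) to 100 (fully open). In form: [{"ax": .., "ay": .., "az": .., "x": .., "y": .., "z": .., "fingers": ..}, ...]. A call has 1 to 20 rows; each row is the pose to reach, as a shift and turn from the pose commanded when the call began, along the tool's axes at that moment; what a row does not reach only later rows make up. The controller multiplies each number of a shift by 400 mm and each number of a turn by 2 rad. A row lasts 1/12 s, in which the tool goes at most 41.7 mm and 7.16 degrees, less where a joint would pass 70% of its speed; a pose out of reach is approached as far as the arm can. A call with a number of a shift or a turn outside -1 to 1 is refused whole. A call with a gripper value outside its range is refused whole. The fingers move at their own pace and stop on an object; the grip force is fixed at half the most. Time passes only in rows, so rows that repeat a pose let the fingers close. It gives the time, the measured TCP pose, the force, the opening and the grip force at its end, in the units of the state.
- bot.get_obs(): the state, without advancing time (a new reading comes with each control period).
- bot.read_camera(name): name is "scene" or "side" or "wrist"; returns the picture (420x560x3 uint8, blue, green, red); there is no depth.
- bot.calibration(name): a dict with "camera_matrix" (3x3 intrinsics, pixels), "origin" and "attitude" of the camera in the world. Camera axes: x right, y up, looking along -z (the intrinsics and any distortion apply to the point x, -y, -z); pixel columns grow to the right and rows downward; lengths in m; the calibration is good to about 2 mm. The wrist camera is an equidistant fisheye: a pixel r from the principal point sees the ray r / f radians off the axis. A picture is of the moment at which its call begins: read the wrist's pose just before it. calibration takes no time and is no camera call; for the wrist camera it gives the pose at the moment of the call.
- bot.finish_job(): hands the job in; it is judged then, once.
The state is a dict: "clock": time; "joint_pos": joint angles; "qvel": joint speeds; "tau": joint torques, N m; "ee_pos": TCP position; "eef_rot": TCP orientation; "force": force on the tool from outside, world axes, zero at the start; "ft_torque": the same for the moment, N m; "width": finger opening in m; "grip_force": force on a finger pad.
Only numpy, scipy, OpenCV 4.12 (cv2) and the standard library are available. Lean on these libraries where they do the work, as an engineer would, in place of code of your own. Each camera call takes 0.05 s, during which the arm holds its last target. There are 200 camera calls.

## Working session

There is one attempt and no reset: what is moved stays moved. The work goes in short steps, Python scripts to look and compute and a tool call to move; the robot and the scene stay as the last step left them, time stands still between calls to the robot, and variables do not carry over. Pictures are saved under pics/ and viewed, at most 14 in all, crops included, and the job is handed in when it is done.

Besides the shell and the picture viewer there is one more tool, called after "Emit:" as name(argument=value, ...) on one line, values as JSON. play_rows: Moves the arm, as the interface text tells. Its arguments: {"type":"object","properties":{"increments":{"type":"array"}},"required":["increments"]}

```bash
ls; mkdir -p pics
python3 - <<'E'
from rig import bot
import cv2
for n in ("scene","side"):
    cv2.imwrite(f"pics/{n}0.png",cv2.resize(bot.read_camera(n),(800,600),interpolation=cv2.INTER_CUBIC)); print(n,bot.calibration(n))
o=bot.get_obs(); print({k:o[k] for k in("clock","ee_pos","eef_rot","width","force")}); print(bot.calibration("wrist"))
E
```

```text
pics
scene {'camera_matrix': array([[402.59559342,   0.        , 280.11304818],
       [  0.        , 402.59559342, 214.93240155],
       [  0.        ,   0.        ,   1.        ]]), 'origin': array([-0.389526  ,  0.65012875,  0.67430242]), 'attitude': array([-0.23237596,  0.44618016,  0.76126991, -0.40913665])}
side {'camera_matrix': array([[523.88040234,   0.        , 282.09747453],
       [  0.        , 523.88040234, 201.53576898],
       [  0.        ,   0.        ,   1.        ]]), 'origin': array([ 0.6181161 , -1.12891059,  1.04596901]), 'attitude': array([0.4188251 , 0.01066285, 0.0446034 , 0.90690814])}
{'clock': 0.1, 'ee_pos': array([ 0.15554465, -0.60485333,  0.2232147 ]), 'eef_rot': array([ 9.92086943e-01,  1.25550785e-01, -1.50160613e-04, -6.89246005e-04]), 'width': 0.08544451095214384, 'force': array([0.09918831, 0.48686051, 0.85689915])}
{'camera_matrix': array([[325.1922621 ,   0.        , 276.70039104],
       [  0.        , 325.1922621 , 214.01444034],
       [  0.        ,   0.        ,   1.        ]]), 'origin': array([ 0.22029149, -0.58963838,  0.37317414]), 'attitude': array([-0.1057991 ,  0.08263336, -0.60702078,  0.78326499])}
```

View pics/scene0.png

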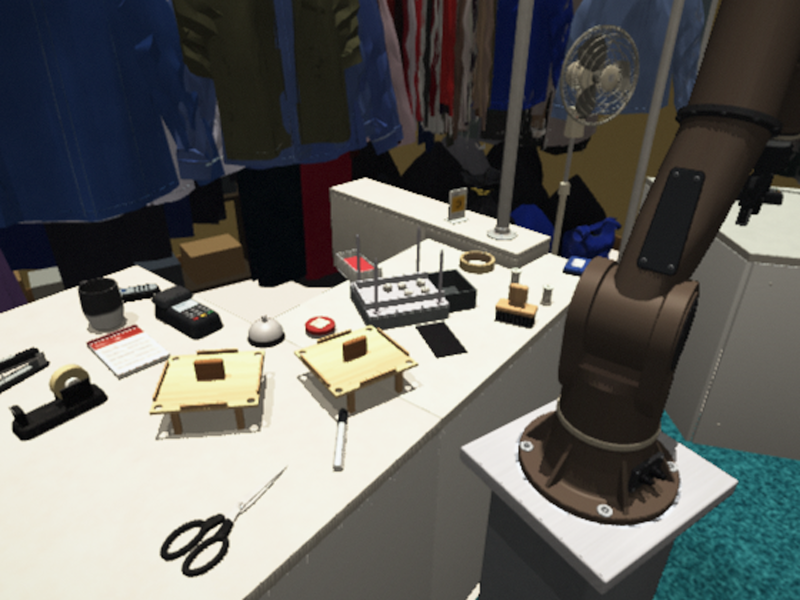

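View pics/side0.png

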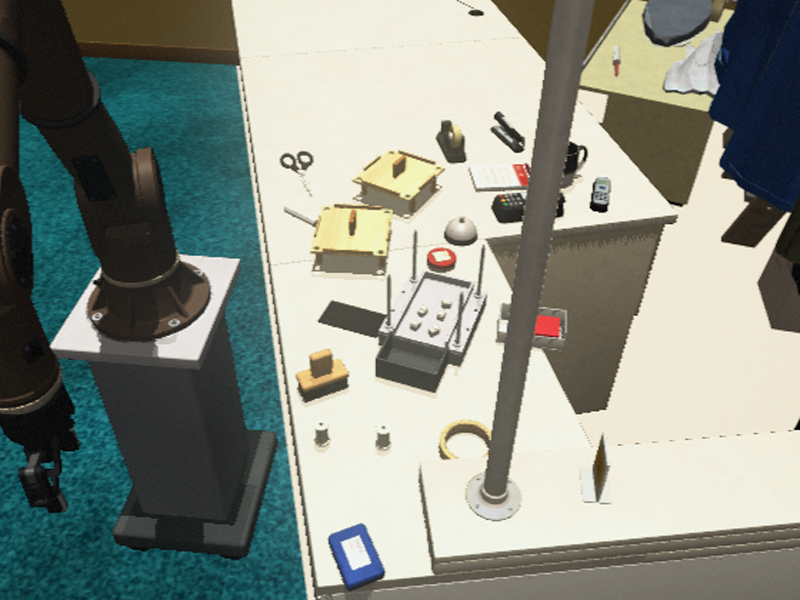

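The side view shows the stand near (430,325), the brush at (322,372), the pad at (350,318), the trays at (400,178) and (352,235), two spools at (322,432) and (383,435), the tape at (467,440), the bell at (461,230) and the tin at (442,258). I'll enlarge two crops to read these more closely.

```bash
python3 - <<'E'
from rig import bot
import cv2
I=bot.read_camera("side")
cv2.imwrite("pics/s1.png",cv2.resize(I[165:315,200:360],(800,750),interpolation=cv2.INTER_CUBIC)[:600])
cv2.imwrite("pics/s2.png",cv2.resize(I[95:200,205:345],(800,600),interpolation=cv2.INTER_CUBIC))
E
cat > h.py <<'E'
import numpy as np
from scipy.spatial.transform import Rotation as R
from rig import bot
def ray(cam,u,v):
    c=bot.calibration(cam);K=np.array(c["camera_matrix"])
    x=(u-K[0,2])/K[0,0];y=(v-K[1,2])/K[1,1]
    if cam=="wrist":
        t=np.hypot(x,y);s=np.sin(t)/t if t>1e-9 else 1;d=np.array([x*s,-y*s,-np.cos(t)])
    else:d=np.array([x,-y,-1.])
    return np.array(c["origin"]),R.from_quat(c["attitude"]).apply(d)
def at(cam,u,v,z):
    o,d=ray(cam,u,v);return (o+d*(z-o[2])/d[2])
def proj(cam,P):
    c=bot.calibration(cam);K=np.array(c["camera_matrix"])
    p=R.from_quat(c["attitude"]).inv().apply(np.atleast_2d(P)-c["origin"])
    x,y,w=p[:,0],-p[:,1],-p[:,2]
    if cam=="wrist":
        r=np.hypot(x,y);k=np.arctan2(r,w)/np.maximum(r,1e-9);x,y=x*k,y*k
    else:x,y=x/w,y/w
    return np.c_[K[0,0]*x+K[0,2],K[1,1]*y+K[1,2]]
def move(p,yaw=None):
    "increments to TCP p, tool pointing down with closing axis y at world angle yaw"
    o=bot.get_obs();r=R.from_quat(o["eef_rot"]);d=r.inv().apply(np.array(p)-o["ee_pos"])
    out=d/0.4
    if yaw is not None:
        best=None
        for k in range(-2,3):
            a=yaw+k*np.pi;y=np.array([np.cos(a),np.sin(a),0]);z=np.array([0,0,-1.])
            T=R.from_matrix(np.c_[np.cross(y,z),y,z]);v=(r.inv()*T).as_rotvec()
            if best is None or np.linalg.norm(v)<np.linalg.norm(best):best=v
        print("rot",np.round(best/2,4))
    print("shift",np.round(out,4),"rows>=",np.linalg.norm(d)/.0417)
    return d
E
```

```text
(no output)
```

View pics/s1.png

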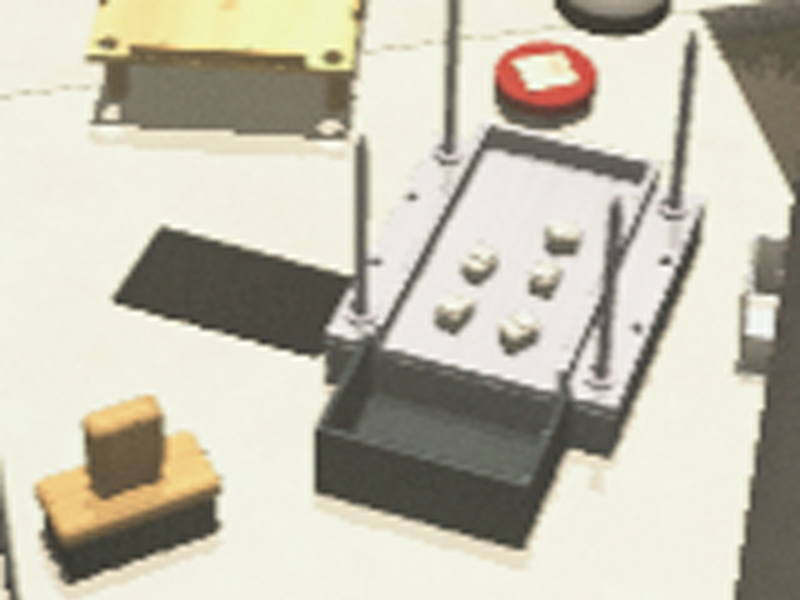

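View pics/s2.png

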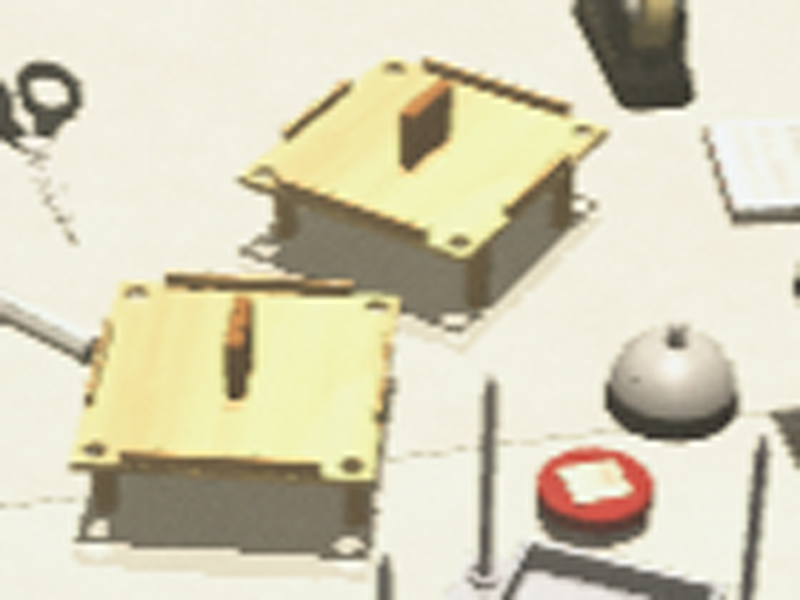

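The crops show five stubs between (455,312) and (562,238). Post feet are at (361,318), (449,157), (674,210) and (600,382). I can also see the tray holes, the brush and the visible pad corners. Next I'll fit poses to these points.

```bash
cat > fit.py <<'E'
from h import *
from scipy.optimize import least_squares
def fit(cam,pts,px,z0=0,guess=None):
    pts=np.array(pts,float);px=np.array(px,float)
    f=lambda q:(proj(cam,np.c_[pts[:,0]*np.cos(q[2])-pts[:,1]*np.sin(q[2])+q[0],pts[:,0]*np.sin(q[2])+pts[:,1]*np.cos(q[2])+q[1],pts[:,2]+z0])-px).ravel()
    best=min((least_squares(f,[*at(cam,*px.mean(0),.05)[:2],a]) for a in (guess if guess is not None else np.arange(-3,3,.5))),key=lambda s:s.cost)
    return best.x,np.sqrt(2*best.cost/len(px))
E
python3 - <<'E'
from fit import *
s1=lambda L:[(200+x/5-.4,165+y/5-.4) for x,y in L]
s2=lambda L:[(205+x/5.714-.4,95+y/5.714-.4) for x,y in L]
x,y=.07,.075
P=[(-x,-y,.04),(-x,y,.04),(x,y,.04),(x,-y,.04),(x,y,.172),(x,-y,.172),(-x,-y,.172)]
S,e=fit("side",P,s1([(361,320),(449,158),(674,211),(600,383),(693,33),(616,198),(361,137)]),guess=[0,-.3,.3]);print("stand",S,e)
H=[(-x,-y,.058),(-x,y,.058),(x,y,.058),(x,-y,.058)]
print("trayN",fit("side",H,s2([(95,449),(137,290),(378,305),(352,465)]),guess=[0]))
for g in (0,1.57): print("trayF",fit("side",H,s2([(265,175),(396,68),(580,128),(459,241)] if g==0 else [(459,241),(265,175),(396,68),(580,128)]),guess=[0,-.4,.9,1.2,1.57]))
print("padcorners",[at("side",*p,.003) for p in s1([(165,228),(115,298),(318,355)])])
B=[(-.045,-.022,.041),(-.045,.022,.041),(.045,.022,.041),(.045,-.022,.041)]
print("brush",fit("side",B,s1([(65,542),(36,490),(190,431),(220,480)]),guess=[0,.3]))
print("handle",at("side",*s1([(122,418)])[0],.092))
c,s=np.cos(S[2]),np.sin(S[2])
for p in s1([(562,240),(480,265),(545,279),(455,315),(518,334)]):
    q=at("side",*p,.047)[:2]-S[:2];print("stub",np.round([q[0]*c+q[1]*s,-q[0]*s+q[1]*c],3))
for t,b in (((322,425),(322,444)),((383,428),(383,447))): print("spool",at("side",t[0]/1.4286,t[1]/1.4286,.046),at("side",b[0]/1.4286,b[1]/1.4286,.0))
print("tin",at("side",*s1([(545,72)])[0],.022),"bell",at("side",461/1.4286,220/1.4286,.056),"tape",at("side",467/1.4286,440/1.4286,.012))
for l,p,z in (("brushS",(518,287),.092),("spoolS",(516,269),.046),("spoolS2",(547,287),.046)): print(l,at("scene",p[0]/1.4286,p[1]/1.4286,z))
E
```

```text
stand [ 0.59805574 -0.01614943 -0.25439514] 0.24118772059416446
trayN (array([0.40117209, 0.21654905, 0.01367197]), np.float64(0.19834711768070898))
trayF (array([ 0.48146724,  0.46276543, -0.45476274]), np.float64(0.43514211442871564))
trayF (array([0.48114325, 0.46274467, 1.0801754 ]), np.float64(1.7812300829766772))
padcorners [array([0.38286414, 0.03410251, 0.003     ]), array([ 0.36391972, -0.02995898,  0.003     ]), array([ 0.48690696, -0.06434354,  0.003     ])]
brush (array([ 0.40517661, -0.20981561,  0.59887581]), np.float64(0.8218628727818964))
handle [ 0.40477724 -0.21131931  0.092     ]
stub [0.018 0.021]
stub [-0.019 -0.016]
stub [ 0.019 -0.014]
stub [-0.019 -0.06 ]
stub [ 0.018 -0.062]
spool [ 0.42665662 -0.3306492   0.046     ] [ 0.42498701 -0.33500868  0.        ]
spool [ 0.52990434 -0.32626135  0.046     ] [ 0.5303993  -0.33044822  0.        ]
tin [0.60243591 0.18746067 0.022     ] bell [0.64195606 0.28150491 0.056     ] tape [ 0.67364708 -0.30983634  0.012     ]
brushS [ 0.39226687 -0.19398468  0.092     ]
spoolS [ 0.52846432 -0.32560305  0.046     ]
spoolS2 [ 0.41674774 -0.31889406  0.046     ]
```

Run:
```python
from h import *
d=move([.405,-.21,.24],.6+np.pi/2)
```

```text
rot [-0.0006 -0.     -0.1741]
shift [ 0.8498 -0.801  -0.0409] rows>= 11.208696801920626
```

Emit:
play_rows(increments=[{"x": 0.3, "y": -0.28, "z": -0.04, "az": -0.06, "fingers": 100}, {"x": 0.85, "y": -0.8, "z": -0.04, "az": -0.174, "fingers": 100}, {"x": 0.85, "y": -0.8, "z": -0.04, "az": -0.174, "fingers": 100}, {"x": 0.85, "y": -0.8, "z": -0.04, "az": -0.174, "fingers": 100}, {"x": 0.85, "y": -0.8, "z": -0.04, "az": -0.174, "fingers": 100}, {"x": 0.85, "y": -0.8, "z": -0.04, "az": -0.174, "fingers": 100}, {"x": 0.85, "y": -0.8, "z": -0.04, "az": -0.174, "fingers": 100}, {"x": 0.85, "y": -0.8, "z": -0.04, "az": -0.174, "fingers": 100}, {"x": 0.85, "y": -0.8, "z": -0.04, "az": -0.174, "fingers": 100}, {"x": 0.85, "y": -0.8, "z": -0.04, "az": -0.174, "fingers": 100}, {"x": 0.85, "y": -0.8, "z": -0.04, "az": -0.174, "fingers": 100}, {"x": 0.85, "y": -0.8, "z": -0.04, "az": -0.174, "fingers": 100}, {"x": 0.85, "y": -0.8, "z": -0.04, "az": -0.174, "fingers": 100}, {"x": 0.85, "y": -0.8, "z": -0.04, "az": -0.174, "fingers": 100}, {"x": 0.85, "y": -0.8, "z": -0.04, "az": -0.174, "fingers": 100}])

```text
invalid input at $.increments[0]: expected keys ax, ay, az, x, y, z, fingers
```

Run:
```python
from h import *
import cv2,json
o=bot.get_obs();print(o["clock"],o["ee_pos"],o["joint_pos"])
I=bot.read_camera("wrist")
cv2.imwrite("pics/w1.png",cv2.resize(I,(800,600),interpolation=cv2.INTER_CUBIC))
move([.405,-.21,.082],.6+np.pi/2)
```

```text
0.15 [ 0.15558061 -0.60493918  0.22331902] [ 1.21637149  0.43507225  0.0249841   1.57384048 -0.01157511  1.13401838
 -0.07511919]
rot [-0.0005 -0.     -0.1741]
shift [ 0.8499 -0.8008  0.3542] rows>= 11.705067670282105
```

View pics/w1.png

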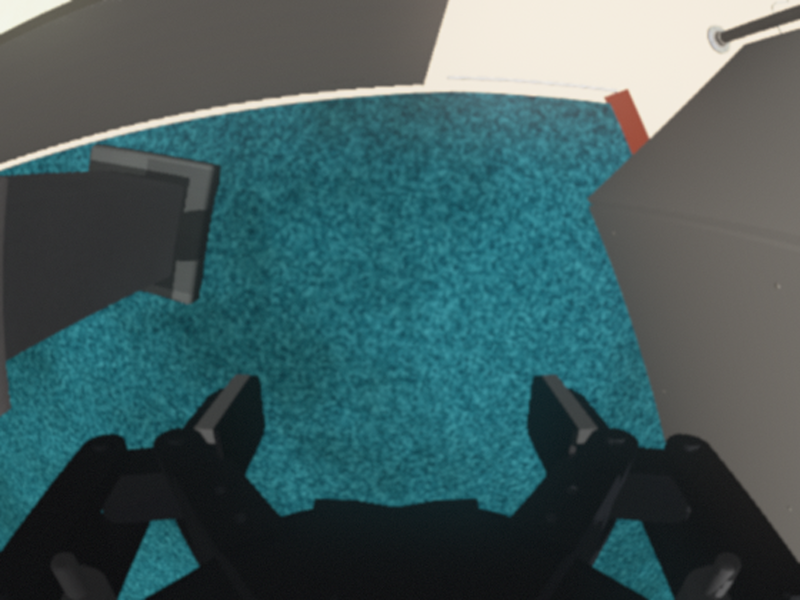

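The move was refused because each row needs all the keys. The picture therefore shows only the floor from the start pose, with the table edge at the top.

Emit:
play_rows(increments=[{"ax": 0, "ay": 0, "x": 0.3, "y": -0.28, "z": -0.04, "az": -0.06, "fingers": 100}, {"ax": 0, "ay": 0, "x": 0.85, "y": -0.8, "z": -0.04, "az": -0.174, "fingers": 100}, {"ax": 0, "ay": 0, "x": 0.85, "y": -0.8, "z": -0.04, "az": -0.174, "fingers": 100}, {"ax": 0, "ay": 0, "x": 0.85, "y": -0.8, "z": -0.04, "az": -0.174, "fingers": 100}, {"ax": 0, "ay": 0, "x": 0.85, "y": -0.8, "z": -0.04, "az": -0.174, "fingers": 100}, {"ax": 0, "ay": 0, "x": 0.85, "y": -0.8, "z": -0.04, "az": -0.174, "fingers": 100}, {"ax": 0, "ay": 0, "x": 0.85, "y": -0.8, "z": -0.04, "az": -0.174, "fingers": 100}, {"ax": 0, "ay": 0, "x": 0.85, "y": -0.8, "z": -0.04, "az": -0.174, "fingers": 100}, {"ax": 0, "ay": 0, "x": 0.85, "y": -0.8, "z": -0.04, "az": -0.174, "fingers": 100}, {"ax": 0, "ay": 0, "x": 0.85, "y": -0.8, "z": -0.04, "az": -0.174, "fingers": 100}, {"ax": 0, "ay": 0, "x": 0.85, "y": -0.8, "z": -0.04, "az": -0.174, "fingers": 100}, {"ax": 0, "ay": 0, "x": 0.85, "y": -0.8, "z": -0.04, "az": -0.174, "fingers": 100}, {"ax": 0, "ay": 0, "x": 0.85, "y": -0.8, "z": -0.04, "az": -0.174, "fingers": 100}, {"ax": 0, "ay": 0, "x": 0.85, "y": -0.8, "z": -0.04, "az": -0.174, "fingers": 100}, {"ax": 0, "ay": 0, "x": 0.85, "y": -0.8, "z": -0.04, "az": -0.174, "fingers": 100}])

```text
clock: 1.45
ee_pos: [0.4044, -0.212, 0.2397]
eef_rot: [0.956, 0.295, -0.0, 0.0]
force: [0.4, -0.8, 0.3]
width: 0.0853
grip_force: 0.0
```

Run:
```python
from h import *
import cv2,json
o=bot.get_obs();print(o["clock"],o["ee_pos"],o["joint_pos"])
c=bot.calibration("wrist")
I=bot.read_camera("wrist")
cv2.imwrite("pics/w2.png",cv2.resize(I,(800,600),interpolation=cv2.INTER_CUBIC))
d=move([.405,-.21,.082],.6+np.pi/2)
```

```text
1.45 [ 0.40440971 -0.21204235  0.23970022] [ 0.64285579  0.16887794 -0.31751288  1.9187843   0.06080691  1.06362509
 -0.67286814]
rot [-0.0001  0.0004 -0.0014]
shift [ 0.0049 -0.0036  0.3942] rows>= 3.782093161307418
```

View pics/w2.png

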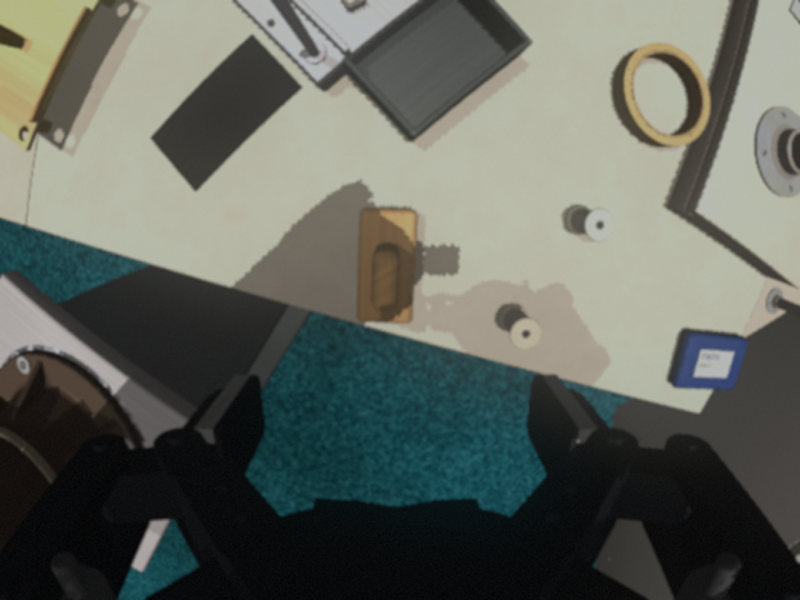

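The wrist view shows the brush back with corners at about (361,209), (417,210), (412,321) and (358,321). The pad corners are (254,37), (300,88), (197,189) and (152,137), and the spool tops are at (600,225) and (526,334).

Run:
```python
from fit import *
k=lambda L:[(x/1.4286,y/1.4286) for x,y in L]
B=[(-.045,-.022,.041),(-.045,.022,.041),(.045,.022,.041),(.045,-.022,.041)]
b,e=fit("wrist",B,k([(412,321),(358,321),(361,209),(417,210)]),guess=[.3,.6,1]);print("brush",b,e)
Q=[(-.065,-.035,.003),(-.065,.035,.003),(.065,.035,.003),(.065,-.035,.003)]
print("pad",fit("wrist",Q,k([(197,189),(152,137),(254,37),(300,88)]),guess=np.arange(-3,3,.5)))
for p in k([(600,225),(526,334)]): print("spool",at("wrist",*p,.046))
print("handle",at("wrist",385/1.4286,277/1.4286,.092))
move([b[0],b[1],.082],b[2]+np.pi/2)
```

```text
brush [ 0.40180827 -0.20734882  0.56369632] 1.5950922229266657
pad (array([ 0.4300764 , -0.01648884, -0.2742315 ]), np.float64(2.2096726065471795))
spool [ 0.5265582  -0.32569044  0.046     ]
spool [ 0.4205566  -0.32934597  0.046     ]
handle [ 0.40383805 -0.2055639   0.092     ]
rot [-0.0001  0.0004  0.0167]
shift [ 0.002  -0.0135  0.3942] rows>= 3.783966139970127
```

Emit:
play_rows(increments=[{"ax": 0, "ay": 0, "az": 0.013, "x": 0.003, "y": -0.012, "z": 0.1, "fingers": 100}, {"ax": 0, "ay": 0, "az": 0.013, "x": 0.003, "y": -0.012, "z": 0.2, "fingers": 100}, {"ax": 0, "ay": 0, "az": 0.013, "x": 0.003, "y": -0.012, "z": 0.3, "fingers": 60}, {"ax": 0, "ay": 0, "az": 0.013, "x": 0.003, "y": -0.012, "z": 0.394, "fingers": 60}, {"ax": 0, "ay": 0, "az": 0.013, "x": 0.003, "y": -0.012, "z": 0.394, "fingers": 60}, {"ax": 0, "ay": 0, "az": 0.013, "x": 0.003, "y": -0.012, "z": 0.394, "fingers": 0}, {"ax": 0, "ay": 0, "az": 0.013, "x": 0.003, "y": -0.012, "z": 0.394, "fingers": 0}, {"ax": 0, "ay": 0, "az": 0.013, "x": 0.003, "y": -0.012, "z": 0.394, "fingers": 0}, {"ax": 0, "ay": 0, "az": 0.013, "x": 0.003, "y": -0.012, "z": 0.394, "fingers": 0}, {"ax": 0, "ay": 0, "az": 0.013, "x": 0.003, "y": -0.012, "z": 0.394, "fingers": 0}, {"ax": 0, "ay": 0, "az": 0.013, "x": 0.003, "y": -0.012, "z": 0.394, "fingers": 0}, {"ax": 0, "ay": 0, "az": 0.013, "x": 0.003, "y": -0.012, "z": 0.394, "fingers": 0}, {"ax": 0, "ay": 0, "az": 0.013, "x": 0.003, "y": -0.012, "z": 0.394, "fingers": 0}])

```text
clock: 2.58
ee_pos: [0.4039, -0.2063, 0.0831]
eef_rot: [0.959, 0.283, 0.0, 0.0]
force: [0.3, 0.3, -0.2]
width: 0.0
grip_force: 0.1
```

Run:
```python
from h import *
S=np.array([.598,-.0161]);a=-.2544
w=lambda x,y:S+[x*np.cos(a)-y*np.sin(a),x*np.sin(a)+y*np.cos(a)]
print(bot.get_obs()["joint_pos"])
for z in (.24,): move([.40,-.207,z])
move([*w(0,.062),.24],a+np.pi/2)
print(w(0,.062),w(0,-.125))
```

```text
[ 0.58858044  0.36764592 -0.29307162  2.1221532   0.16807856  0.67178392
 -0.81500918]
shift [-0.0089 -0.0033 -0.3924] rows>= 3.7646712381570704
rot [ 4.00e-04 -5.00e-04  4.14e-01]
shift [ 0.78   -0.2404 -0.3922] rows>= 8.686336990526568
[0.61360322 0.0439045 ] [ 0.5665419  -0.13707681]
```

The fingers closed on nothing, so I'll look.

Run:
```python
from h import *
import cv2
a=cv2.resize(bot.read_camera("wrist")[130:420,100:460],(450,362));b=cv2.resize(bot.read_camera("side")[220:320,185:285],(350,350),interpolation=cv2.INTER_CUBIC)
c=np.zeros((362,800,3),np.uint8);c[:,:450]=a;c[:350,450:]=b
cv2.imwrite("pics/m1.png",c)
```

```text
(no output)
```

View pics/m1.png

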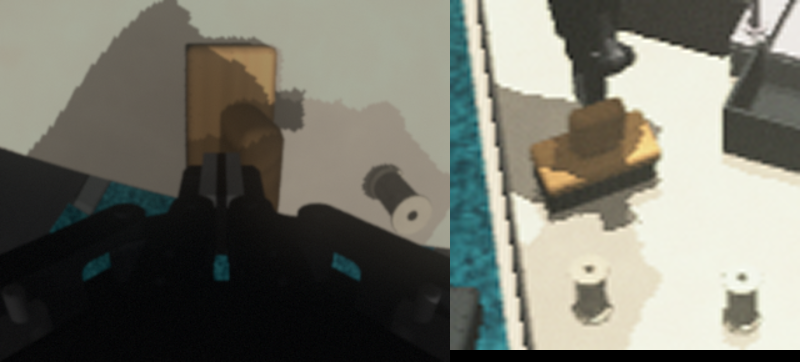

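Run:
```python
from h import *
o=bot.get_obs();p=o["ee_pos"];r=R.from_quat(o["eef_rot"])
t=p+r.apply([[0,0,.025],[0,0,0],[.011,0,.025],[-.011,0,.025]])
w=proj("wrist",t);print((w-[100,130])*1.25)
s=proj("side",t);print((s-[185,220])*3.5+[450,0])
c=bot.calibration("wrist");print(r.inv().apply(c["origin"]-p),(r.inv()*R.from_quat(c["attitude"])).as_matrix().round(3),o["width"])
```

```text
[[218.78103001 142.49126185]
 [218.49424915 164.42471373]
 [218.75023775 119.68217355]
 [218.81481226 164.37292712]]
[[588.63761483 126.34562475]
 [586.80812284 102.58776004]
 [602.37987627 121.47735911]
 [574.81379266 131.24278369]]
[ 0.06615102  0.00090182 -0.14997854] [[ 0.     0.964  0.266]
 [ 1.    -0.    -0.   ]
 [-0.     0.266 -0.964]] 0.00011553693712888586
```

Emit:
play_rows(increments=[{"ax": 0, "ay": 0, "az": 0, "x": 0, "y": 0, "z": -0.1, "fingers": 0}, {"ax": 0, "ay": 0, "az": 0, "x": 0, "y": 0, "z": -0.2, "fingers": 100}, {"ax": 0, "ay": 0, "az": 0, "x": 0, "y": 0, "z": -0.3, "fingers": 100}, {"ax": 0, "ay": 0, "az": 0, "x": 0, "y": 0, "z": -0.3, "fingers": 100}, {"ax": 0, "ay": 0, "az": 0, "x": 0, "y": 0, "z": -0.3, "fingers": 100}, {"ax": 0, "ay": 0, "az": 0, "x": 0, "y": 0, "z": -0.3, "fingers": 100}])

```text
clock: 3.18
ee_pos: [0.4032, -0.2061, 0.2021]
eef_rot: [0.959, 0.283, -0.0, 0.0]
force: [0.6, -0.0, -0.7]
width: 0.0605
grip_force: 0.0
```

Run:
```python
from h import *
import cv2
o=bot.get_obs();p=o["ee_pos"];r=R.from_quat(o["eef_rot"]);print(o["clock"],p)
I=bot.read_camera("wrist")
a=cv2.resize(I[100:300,180:380],(500,500),interpolation=cv2.INTER_CUBIC);b=cv2.resize(bot.read_camera("side")[220:300,190:250],(300,400),interpolation=cv2.INTER_CUBIC)
c=np.zeros((500,800,3),np.uint8);c[:,:500]=a;c[:400,500:]=b
cv2.imwrite("pics/m2.png",c)
for z in (.092,.041,0):
    print((proj("wrist",[p[0],p[1],z])-[180,100])*2.5)
```

```text
3.1833 [ 0.40323201 -0.20609211  0.20206583]
[[241.28191331 267.90574447]]
[[241.59522486 235.5806446 ]]
[[241.78400601 216.13693887]]
```

View pics/m2.png

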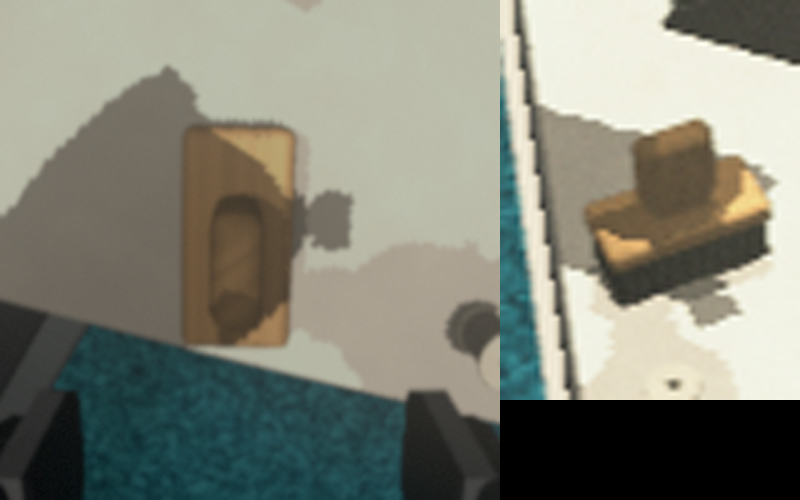

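Emit:
play_rows(increments=[{"ax": 0, "ay": 0, "az": 0, "x": 0.001, "y": -0.003, "z": 0.1, "fingers": 100}, {"ax": 0, "ay": 0, "az": 0, "x": 0.001, "y": -0.003, "z": 0.2, "fingers": 100}, {"ax": 0, "ay": 0, "az": 0, "x": 0.001, "y": -0.003, "z": 0.31, "fingers": 100}, {"ax": 0, "ay": 0, "az": 0, "x": 0.001, "y": -0.003, "z": 0.31, "fingers": 100}, {"ax": 0, "ay": 0, "az": 0, "x": 0.001, "y": -0.003, "z": 0.31, "fingers": 100}, {"ax": 0, "ay": 0, "az": 0, "x": 0.001, "y": -0.003, "z": 0.31, "fingers": 40}, {"ax": 0, "ay": 0, "az": 0, "x": 0.001, "y": -0.003, "z": 0.31, "fingers": 40}, {"ax": 0, "ay": 0, "az": 0, "x": 0.001, "y": -0.003, "z": 0.31, "fingers": 40}, {"ax": 0, "ay": 0, "az": 0, "x": 0.001, "y": -0.003, "z": 0.31, "fingers": 40}])

```text
clock: 4.03
ee_pos: [0.4043, -0.2054, 0.08]
eef_rot: [0.959, 0.283, 0.001, 0.001]
force: [0.2, 0.2, 1.4]
width: 0.039
grip_force: 0.0
```

Emit:
play_rows(increments=[{"ax": 0, "ay": 0, "az": 0, "x": 0, "y": 0, "z": 0, "fingers": 14}, {"ax": 0, "ay": 0, "az": 0, "x": 0, "y": 0, "z": 0, "fingers": 14}, {"ax": 0, "ay": 0, "az": 0, "x": 0, "y": 0, "z": 0, "fingers": 14}, {"ax": 0, "ay": 0, "az": 0, "x": 0, "y": 0, "z": 0, "fingers": 14}])

```text
clock: 4.37
ee_pos: [0.4037, -0.2051, 0.0794]
eef_rot: [0.959, 0.283, 0.0, 0.001]
force: [-1.9, 2.0, 12.2]
width: 0.0156
grip_force: 58.4
```

Run:
```python
from h import *
import cv2
o=bot.get_obs();print({k:o[k] for k in("clock","ee_pos","width","grip_force","force")})
a=cv2.resize(bot.read_camera("wrist")[130:330,150:400],(500,400),interpolation=cv2.INTER_CUBIC);b=cv2.resize(bot.read_camera("side")[220:300,190:250],(300,400),interpolation=cv2.INTER_CUBIC)
cv2.imwrite("pics/m3.png",np.hstack([a,b]))
```

```text
{'clock': 4.3667, 'ee_pos': array([ 0.40372514, -0.20507996,  0.0793932 ]), 'width': 0.015555648582602628, 'grip_force': 58.424591220809816, 'force': array([-1.93113839,  2.02054485, 12.17564912])}
```

Emit:
play_rows(increments=[{"ax": 0, "ay": 0, "az": 0, "x": 0, "y": 0, "z": -0.01, "fingers": 14}, {"ax": 0, "ay": 0, "az": 0, "x": 0, "y": 0, "z": -0.03, "fingers": 14}, {"ax": 0, "ay": 0, "az": 0, "x": 0, "y": 0, "z": -0.06, "fingers": 14}, {"ax": 0, "ay": 0, "az": 0, "x": 0, "y": 0, "z": -0.06, "fingers": 14}])

```text
clock: 4.8
ee_pos: [0.4043, -0.2052, 0.1043]
eef_rot: [0.959, 0.283, 0.001, 0.001]
force: [0.2, -0.1, -1.6]
width: 0.0159
grip_force: 58.7
```

Run:
```python
from h import *
import cv2
o=bot.get_obs();print({k:o[k] for k in("clock","ee_pos","width","grip_force","force")})
a=cv2.resize(bot.read_camera("wrist")[130:330,150:400],(500,400),interpolation=cv2.INTER_CUBIC);b=cv2.resize(bot.read_camera("side")[220:300,190:250],(300,400),interpolation=cv2.INTER_CUBIC)
cv2.imwrite("pics/m4.png",np.hstack([a,b]))
```

```text
{'clock': 4.8, 'ee_pos': array([ 0.40430521, -0.20519798,  0.10428055]), 'width': 0.015920729669002924, 'grip_force': 58.703240506583825, 'force': array([ 0.24273436, -0.08578363, -1.59176792])}
```

View pics/m4.png

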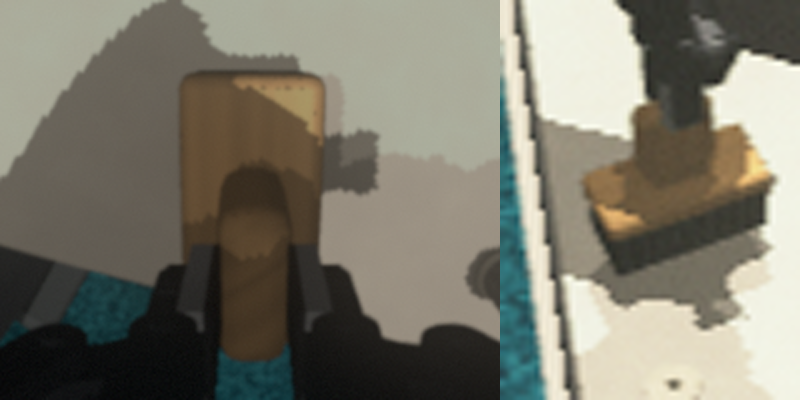

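The brush is held and lifted. The wrist view shows the handle between the pads at (255,260), and the side view shows the bristles off the counter.

```bash
cat >> h.py <<'E'
S=np.array([.598,-.0161]);SA=-.2544
w=lambda x,y:S+[x*np.cos(SA)-y*np.sin(SA),x*np.sin(SA)+y*np.cos(SA)]
E
python3 - <<'E'
from h import *
move([*w(0,.062),.275],SA+np.pi/2)
E
```

```text
rot [ 4.00e-04 -5.00e-04  4.14e-01]
shift [ 0.7791 -0.2374 -0.4304] rows>= 8.836288791472665
```

Emit:
play_rows(increments=[{"ax": 0, "ay": 0, "az": 0, "x": 0, "y": 0, "z": -0.1, "fingers": 14}, {"ax": 0, "ay": 0, "az": 0.05, "x": 0.02, "y": 0, "z": -0.2, "fingers": 14}, {"ax": 0, "ay": 0, "az": 0.1, "x": 0.05, "y": -0.02, "z": -0.3, "fingers": 14}, {"ax": 0, "ay": 0, "az": 0.15, "x": 0.1, "y": -0.04, "z": -0.4, "fingers": 14}, {"ax": 0, "ay": 0, "az": 0.2, "x": 0.2, "y": -0.06, "z": -0.43, "fingers": 14}, {"ax": 0, "ay": 0, "az": 0.25, "x": 0.3, "y": -0.1, "z": -0.43, "fingers": 14}, {"ax": 0, "ay": 0, "az": 0.3, "x": 0.4, "y": -0.13, "z": -0.43, "fingers": 14}, {"ax": 0, "ay": 0, "az": 0.35, "x": 0.5, "y": -0.16, "z": -0.43, "fingers": 14}, {"ax": 0, "ay": 0, "az": 0.4, "x": 0.6, "y": -0.19, "z": -0.43, "fingers": 14}, {"ax": 0, "ay": 0, "az": 0.414, "x": 0.7, "y": -0.22, "z": -0.43, "fingers": 14}, {"ax": 0, "ay": 0, "az": 0.414, "x": 0.78, "y": -0.237, "z": -0.43, "fingers": 14}, {"ax": 0, "ay": 0, "az": 0.414, "x": 0.78, "y": -0.237, "z": -0.43, "fingers": 14}, {"ax": 0, "ay": 0, "az": 0.414, "x": 0.78, "y": -0.237, "z": -0.43, "fingers": 14}])

```text
clock: 5.98
ee_pos: [0.6142, 0.0468, 0.2725]
eef_rot: [0.992, -0.125, -0.001, -0.0]
force: [-0.0, -1.0, -0.3]
width: 0.0157
grip_force: 59.1
```

Run:
```python
from h import *
import cv2
o=bot.get_obs();print(o["clock"],o["ee_pos"],o["joint_pos"],o["width"])
cv2.imwrite("pics/w4.png",cv2.resize(bot.read_camera("wrist")[:,60:500],(800,764),interpolation=cv2.INTER_CUBIC)[:600])
move([*w(0,.062),.122],SA+np.pi/2)
```

```text
5.9833 [0.61423653 0.04680812 0.27245703] [ 0.06822905  0.4145457  -0.33605958  1.500138    0.13875799  1.25263777
 -2.10621655] 0.015698253926045538
rot [0.0005 0.0011 0.0008]
shift [0.0013 0.0014 0.3771] rows>= 3.616895909256241
```

View pics/w4.png

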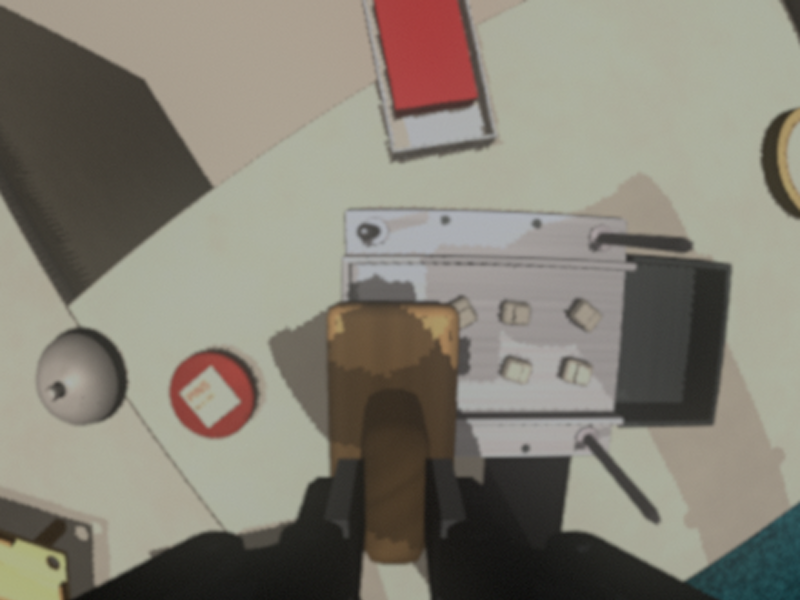

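The brush is aligned over the closed end of the channel. The five stubs are at (463,312), (516,313), (585,315), (517,370) and (576,371). Post feet are at (598,240) and (588,437). I'll check these numerically before lowering.

Run:
```python
from h import *
c,s=np.cos(SA),np.sin(SA)
for n,p,z in (("postx-",(586,436),.04),("postx+",(598,239),.04),("post++",(370,234),.04),("stub",(463,312),.05),("stub",(585,315),.05),("railtop",(540,263),.058),("raillow",(540,416),.058),("endL",(347,262),.058)):
    q=at("wrist",60+p[0]/1.818,p[1]/1.818,z)[:2]-S;print(n,np.round([q[0]*c+q[1]*s,-q[0]*s+q[1]*c],3))
```

```text
postx- [-0.074 -0.076]
postx+ [ 0.065 -0.075]
post++ [0.064 0.076]
stub [0.015 0.017]
stub [ 0.015 -0.065]
railtop [ 0.048 -0.03 ]
raillow [-0.052 -0.036]
endL [0.047 0.09 ]
```

Emit:
play_rows(increments=[{"ax": 0, "ay": 0, "az": 0, "x": -0.006, "y": 0.001, "z": 0.08, "fingers": 14}, {"ax": 0, "ay": 0, "az": 0, "x": -0.006, "y": 0.001, "z": 0.16, "fingers": 14}, {"ax": 0, "ay": 0, "az": 0, "x": -0.006, "y": 0.001, "z": 0.24, "fingers": 14}, {"ax": 0, "ay": 0, "az": 0, "x": -0.006, "y": 0.001, "z": 0.3, "fingers": 14}, {"ax": 0, "ay": 0, "az": 0, "x": -0.006, "y": 0.001, "z": 0.34, "fingers": 14}, {"ax": 0, "ay": 0, "az": 0, "x": -0.006, "y": 0.001, "z": 0.36, "fingers": 14}, {"ax": 0, "ay": 0, "az": 0, "x": -0.006, "y": 0.001, "z": 0.374, "fingers": 14}, {"ax": 0, "ay": 0, "az": 0, "x": -0.006, "y": 0.001, "z": 0.378, "fingers": 14}, {"ax": 0, "ay": 0, "az": 0, "x": -0.006, "y": 0.001, "z": 0.378, "fingers": 14}])

```text
clock: 6.78
ee_pos: [0.6117, 0.0438, 0.1237]
eef_rot: [0.992, -0.127, 0.0, 0.0]
force: [-0.4, -0.1, -0.3]
width: 0.0153
grip_force: 59.1
```

Emit:
play_rows(increments=[{"ax": 0, "ay": 0, "az": 0, "x": 0, "y": 0, "z": 0.009, "fingers": 14}, {"ax": 0, "ay": 0, "az": 0, "x": 0, "y": 0, "z": 0.009, "fingers": 14}, {"ax": 0, "ay": 0, "az": 0, "x": 0, "y": 0.03, "z": 0.009, "fingers": 14}, {"ax": 0, "ay": 0, "az": 0, "x": 0, "y": 0.06, "z": 0.009, "fingers": 14}, {"ax": 0, "ay": 0, "az": 0, "x": 0, "y": 0.09, "z": 0.009, "fingers": 14}, {"ax": 0, "ay": 0, "az": 0, "x": 0, "y": 0.12, "z": 0.009, "fingers": 14}, {"ax": 0, "ay": 0, "az": 0, "x": 0, "y": 0.15, "z": 0.009, "fingers": 14}, {"ax": 0, "ay": 0, "az": 0, "x": 0, "y": 0.18, "z": 0.009, "fingers": 14}, {"ax": 0, "ay": 0, "az": 0, "x": 0, "y": 0.21, "z": 0.009, "fingers": 14}, {"ax": 0, "ay": 0, "az": 0, "x": 0, "y": 0.24, "z": 0.009, "fingers": 14}, {"ax": 0, "ay": 0, "az": 0, "x": 0, "y": 0.27, "z": 0.009, "fingers": 14}, {"ax": 0, "ay": 0, "az": 0, "x": 0, "y": 0.3, "z": 0.009, "fingers": 14}, {"ax": 0, "ay": 0, "az": 0, "x": 0, "y": 0.33, "z": 0.009, "fingers": 14}, {"ax": 0, "ay": 0, "az": 0, "x": 0, "y": 0.36, "z": 0.009, "fingers": 14}, {"ax": 0, "ay": 0, "az": 0, "x": 0, "y": 0.39, "z": 0.009, "fingers": 14}, {"ax": 0, "ay": 0, "az": 0, "x": 0, "y": 0.42, "z": 0.009, "fingers": 14}, {"ax": 0, "ay": 0, "az": 0, "x": 0, "y": 0.445, "z": 0.009, "fingers": 14}, {"ax": 0, "ay": 0, "az": 0, "x": 0, "y": 0.445, "z": 0.009, "fingers": 14}])

```text
clock: 8.28
ee_pos: [0.5653, -0.1315, 0.119]
eef_rot: [0.992, -0.129, -0.001, 0.001]
force: [-0.3, -1.0, -1.4]
width: 0.0157
grip_force: 59.3
```

Run:
```python
from h import *
move([.4325,-.0157,.275],SA+np.pi/2)
```

```text
rot [ 0.001   0.0006 -0.0017]
shift [-0.3954 -0.1945 -0.39  ] rows>= 5.645140569719818
```

Emit:
play_rows(increments=[{"ax": 0, "ay": 0, "az": 0, "x": 0, "y": 0, "z": -0.08, "fingers": 14}, {"ax": 0, "ay": 0, "az": 0, "x": 0, "y": 0, "z": -0.18, "fingers": 14}, {"ax": 0, "ay": 0, "az": 0, "x": 0, "y": 0, "z": -0.28, "fingers": 14}, {"ax": 0, "ay": 0, "az": 0, "x": -0.02, "y": -0.01, "z": -0.36, "fingers": 14}, {"ax": 0, "ay": 0, "az": 0, "x": -0.1, "y": -0.05, "z": -0.39, "fingers": 14}, {"ax": 0, "ay": 0, "az": 0, "x": -0.19, "y": -0.09, "z": -0.39, "fingers": 14}, {"ax": 0, "ay": 0, "az": 0, "x": -0.28, "y": -0.14, "z": -0.39, "fingers": 14}, {"ax": 0, "ay": 0, "az": 0, "x": -0.37, "y": -0.18, "z": -0.39, "fingers": 14}, {"ax": 0, "ay": 0, "az": 0, "x": -0.395, "y": -0.194, "z": -0.39, "fingers": 14}, {"ax": 0, "ay": 0, "az": 0, "x": -0.395, "y": -0.194, "z": -0.39, "fingers": 14}, {"ax": 0, "ay": 0, "az": 0, "x": -0.395, "y": -0.194, "z": -0.39, "fingers": 14}])

```text
clock: 9.2
ee_pos: [0.4333, -0.0129, 0.2758]
eef_rot: [0.992, -0.126, 0.0, 0.0]
force: [0.4, -0.2, -1.3]
width: 0.0157
grip_force: 59.3
```

Run:
```python
from h import *
import cv2
o=bot.get_obs();print(o["clock"],o["ee_pos"])
I=bot.read_camera("wrist");cv2.imwrite("pics/w5.png",cv2.resize(I,(800,600),interpolation=cv2.INTER_CUBIC))
move([.4325,-.0157,.084],SA+np.pi/2)
```

```text
9.2 [ 0.43327506 -0.01285845  0.27581897]
rot [ 0.0001 -0.0004  0.0001]
shift [-0.0022  0.006   0.4791] rows>= 4.596360342503334
```

View pics/w5.png

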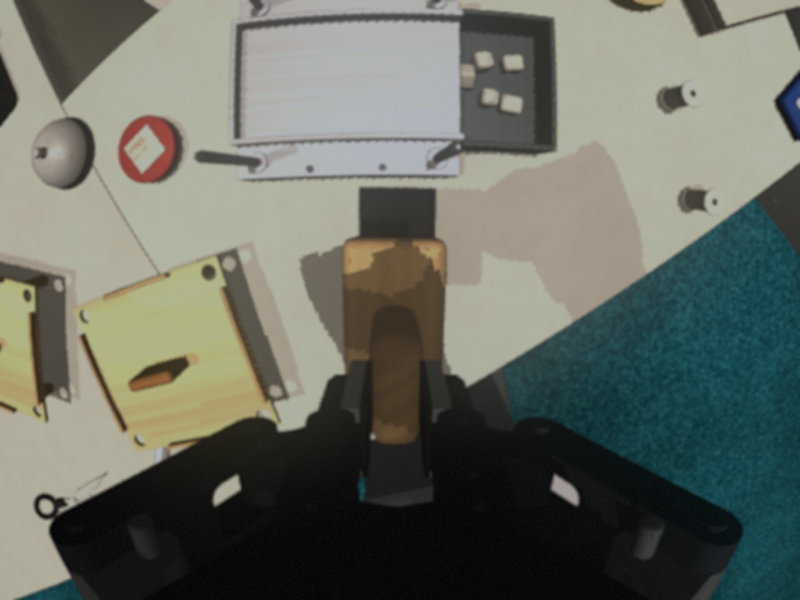

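All five stubs are in the bin, around (485,80), and the channel is clear. Next I'll set the brush on its pad.

Emit:
play_rows(increments=[{"ax": 0, "ay": 0, "az": 0, "x": -0.002, "y": 0.006, "z": 0.1, "fingers": 14}, {"ax": 0, "ay": 0, "az": 0, "x": -0.002, "y": 0.006, "z": 0.2, "fingers": 14}, {"ax": 0, "ay": 0, "az": 0, "x": -0.002, "y": 0.006, "z": 0.3, "fingers": 14}, {"ax": 0, "ay": 0, "az": 0, "x": -0.002, "y": 0.006, "z": 0.38, "fingers": 14}, {"ax": 0, "ay": 0, "az": 0, "x": -0.002, "y": 0.006, "z": 0.43, "fingers": 14}, {"ax": 0, "ay": 0, "az": 0, "x": -0.002, "y": 0.006, "z": 0.46, "fingers": 14}, {"ax": 0, "ay": 0, "az": 0, "x": -0.002, "y": 0.006, "z": 0.475, "fingers": 14}, {"ax": 0, "ay": 0, "az": 0, "x": -0.002, "y": 0.006, "z": 0.481, "fingers": 14}, {"ax": 0, "ay": 0, "az": 0, "x": -0.002, "y": 0.006, "z": 0.481, "fingers": 14}])

```text
clock: 10.0
ee_pos: [0.4325, -0.0153, 0.0829]
eef_rot: [0.992, -0.127, -0.0, -0.0]
force: [0.6, 0.0, -1.6]
width: 0.0154
grip_force: 59.3
```

Emit:
play_rows(increments=[{"ax": 0, "ay": 0, "az": 0, "x": 0, "y": 0, "z": 0.002, "fingers": 14}, {"ax": 0, "ay": 0, "az": 0, "x": 0, "y": 0, "z": 0.003, "fingers": 14}, {"ax": 0, "ay": 0, "az": 0, "x": 0, "y": 0, "z": 0.003, "fingers": 14}])

```text
clock: 10.25
ee_pos: [0.4331, -0.0154, 0.0825]
eef_rot: [0.992, -0.127, 0.001, -0.0]
force: [-0.1, -0.3, 3.9]
width: 0.0153
grip_force: 59.8
```

Contact is made. I'll release and go up.

Emit:
play_rows(increments=[{"ax": 0, "ay": 0, "az": 0, "x": 0, "y": 0, "z": 0, "fingers": 30}, {"ax": 0, "ay": 0, "az": 0, "x": 0, "y": 0, "z": 0, "fingers": 50}, {"ax": 0, "ay": 0, "az": 0, "x": 0, "y": 0, "z": 0, "fingers": 80}, {"ax": 0, "ay": 0, "az": 0, "x": 0, "y": 0, "z": 0, "fingers": 80}, {"ax": 0, "ay": 0, "az": 0, "x": 0, "y": 0, "z": -0.05, "fingers": 80}, {"ax": 0, "ay": 0, "az": 0, "x": 0, "y": 0, "z": -0.14, "fingers": 80}, {"ax": 0, "ay": 0, "az": 0, "x": 0, "y": 0, "z": -0.24, "fingers": 100}, {"ax": 0, "ay": 0, "az": 0, "x": 0, "y": 0, "z": -0.34, "fingers": 100}, {"ax": 0, "ay": 0, "az": 0, "x": 0, "y": 0, "z": -0.44, "fingers": 100}, {"ax": 0, "ay": 0, "az": 0, "x": 0, "y": 0, "z": -0.44, "fingers": 100}])

```text
clock: 11.08
ee_pos: [0.4353, -0.0147, 0.265]
eef_rot: [0.992, -0.127, 0.005, -0.0]
force: [1.1, 0.4, -0.0]
width: 0.0855
grip_force: 0.0
```

Run:
```python
from h import *
o=bot.get_obs();print(o["clock"],o["ee_pos"],o["joint_pos"])
move([.401,.2165,.27],.014)
```

```text
11.0833 [ 0.43532215 -0.01465316  0.26500968] [ 0.30251567  0.11203882 -0.42747686  1.92237964  0.05383503  1.10690696
 -1.97109144]
rot [-0.0045 -0.0038  0.6513]
shift [-0.2282 -0.5378 -0.0137] rows>= 5.605291598448782
```

Emit:
play_rows(increments=[{"ax": 0, "ay": 0, "az": -0.06, "x": -0.02, "y": -0.03, "z": -0.02, "fingers": 100}, {"ax": 0, "ay": 0, "az": -0.12, "x": -0.04, "y": -0.07, "z": -0.02, "fingers": 100}, {"ax": 0, "ay": 0, "az": -0.18, "x": -0.06, "y": -0.11, "z": -0.02, "fingers": 100}, {"ax": 0, "ay": 0, "az": -0.24, "x": -0.08, "y": -0.15, "z": -0.02, "fingers": 100}, {"ax": 0, "ay": 0, "az": -0.3, "x": -0.1, "y": -0.19, "z": -0.02, "fingers": 100}, {"ax": 0, "ay": 0, "az": -0.36, "x": -0.12, "y": -0.24, "z": -0.02, "fingers": 100}, {"ax": 0, "ay": 0, "az": -0.42, "x": -0.14, "y": -0.28, "z": -0.02, "fingers": 100}, {"ax": 0, "ay": 0, "az": -0.48, "x": -0.15, "y": -0.32, "z": -0.02, "fingers": 100}, {"ax": 0, "ay": 0, "az": -0.54, "x": -0.16, "y": -0.36, "z": -0.02, "fingers": 100}, {"ax": 0, "ay": 0, "az": -0.6, "x": -0.18, "y": -0.4, "z": -0.02, "fingers": 100}, {"ax": 0, "ay": 0, "az": -0.66, "x": -0.19, "y": -0.45, "z": -0.02, "fingers": 100}, {"ax": 0, "ay": 0, "az": -0.72, "x": -0.2, "y": -0.49, "z": -0.02, "fingers": 100}, {"ax": 0, "ay": 0, "az": -0.78, "x": -0.22, "y": -0.52, "z": -0.02, "fingers": 100}, {"ax": 0, "ay": 0, "az": -0.84, "x": -0.228, "y": -0.538, "z": -0.02, "fingers": 100}, {"ax": 0, "ay": 0, "az": -0.9, "x": -0.228, "y": -0.538, "z": -0.02, "fingers": 100}, {"ax": 0, "ay": 0, "az": -0.92, "x": -0.228, "y": -0.538, "z": -0.02, "fingers": 100}, {"ax": 0, "ay": 0, "az": -0.92, "x": -0.228, "y": -0.538, "z": -0.02, "fingers": 100}, {"ax": 0, "ay": 0, "az": -0.92, "x": -0.228, "y": -0.538, "z": -0.02, "fingers": 100}])

```text
clock: 12.58
ee_pos: [0.3977, 0.2158, 0.2657]
eef_rot: [0.703, 0.712, -0.0, -0.0]
force: [0.6, 0.5, 0.7]
width: 0.0854
grip_force: 0.0
```

Run:
```python
from h import *
import cv2
o=bot.get_obs();print(o["clock"],o["ee_pos"],o["eef_rot"],o["joint_pos"])
I=bot.read_camera("wrist");cv2.imwrite("pics/w6.png",cv2.resize(I,(800,600),interpolation=cv2.INTER_CUBIC))
x,y=.07,.075
a=.014;T=[.401,.2165]
print(proj("wrist",[[T[0]+u,T[1]+v,.058] for u in(-x,x) for v in(-y,y)])*1.4286)
```

```text
12.5833 [0.39765119 0.21581006 0.26571357] [ 7.02535547e-01  7.11648631e-01 -1.75148915e-04 -2.67778067e-05] [ 0.09034295  0.20701343 -0.81647547  1.85817864  0.16510731  1.14609304
 -0.7710715 ]
[[314.75075553 352.60245538]
 [310.3600041  168.23470535]
 [482.46124775 354.56825916]
 [492.42530961 171.02123476]]
```

View pics/w6.png

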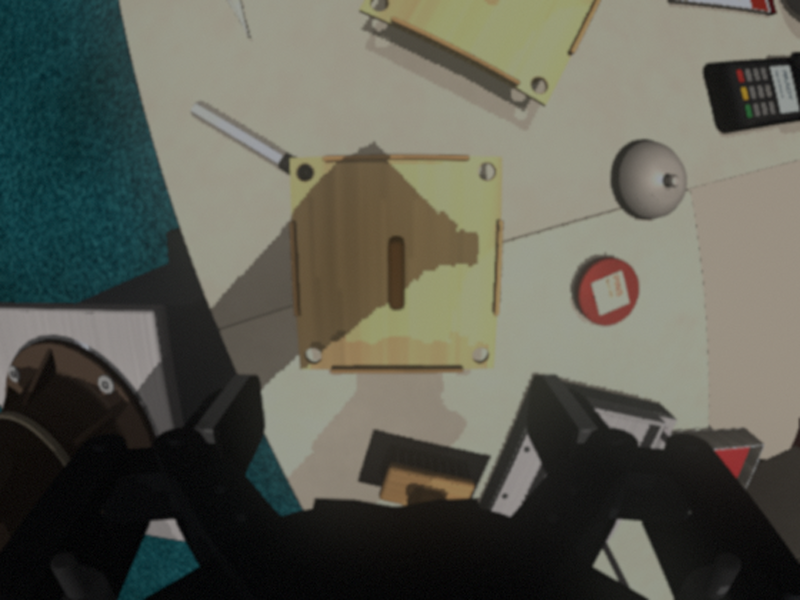

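Tray holes in this view are at (314,354), (305,172), (487,171) and (481,354), with the handle at (397,272). I'll fit the tray and re-fit the stand from the earlier wrist views.

```bash
cat > wfit.py <<'E'
from h import *
from scipy.optimize import least_squares
W=bot.calibration("wrist");_o=bot.get_obs();_r=R.from_quat(_o["eef_rot"])
CO=_r.inv().apply(W["origin"]-_o["ee_pos"]);CR=_r.inv()*R.from_quat(W["attitude"])
K=W["camera_matrix"]
def projw(P,tcp,q):
    r=R.from_quat(q);o=tcp+r.apply(CO);p=(r*CR).inv().apply(np.atleast_2d(P)-o)
    x,y,w_=p[:,0],-p[:,1],-p[:,2];rr=np.hypot(x,y);k=np.arctan2(rr,w_)/np.maximum(rr,1e-9)
    return np.c_[K[0,0]*x*k+K[0,2],K[1,1]*y*k+K[1,2]]
def fitw(pts,px,tcp,q,g):
    pts=np.array(pts,float);px=np.array(px,float);q=np.array(q)/np.linalg.norm(q)
    f=lambda s:(projw(np.c_[pts[:,0]*np.cos(s[2])-pts[:,1]*np.sin(s[2])+s[0],pts[:,0]*np.sin(s[2])+pts[:,1]*np.cos(s[2])+s[1],pts[:,2]],np.array(tcp),q)-px).ravel()
    s=least_squares(f,g);return s.x,np.sqrt(2*s.cost/len(px)),np.round(s.fun,1)
E
python3 - <<'E'
from wfit import *
x,y=.07,.075
H=[(-x,-y,.058),(-x,y,.058),(x,y,.058),(x,-y,.058)]
o=bot.get_obs()
t,e,r=fitw(H,np.array([(314,354),(305,172),(487,171),(481,354)])/1.4286-.2,o["ee_pos"],o["eef_rot"],[.4,.216,0]);print("tray",t,e)
q=np.array([(586,436),(598,239),(368,235)])/1.818+[60,0]-.2
print("stand w4",fitw([(-x,-y,.04),(x,-y,.04),(x,y,.04)],q,[.61424,.04681,.27246],[.992,-.125,0,0],[.598,-.016,-.25]))
q=np.array([(261,161),(436,161)])/1.4286-.2
print("stand w5",fitw([(-x,y,.04),(-x,-y,.04)],q,[.43327,-.01286,.27582],[.992,-.126,0,0],[.598,-.016,-.25]))
move([t[0],t[1],.088],t[2])
E
```

```text
tray [0.39811224 0.21569704 0.01913462] 0.5746953394750581
stand w4 (array([ 0.59341307, -0.00974167, -0.23468062]), np.float64(0.974470795341241), array([-0.2,  0.6, -0.9, -0.7,  1. ,  0.1]))
stand w5 (array([ 0.59244258, -0.01353261, -0.27415258]), np.float64(1.5133246365769892), array([-1.6, -0. ,  1.5,  0. ]))
rot [-0.0001  0.0001 -0.0033]
shift [-2.000e-04  1.200e-03  4.444e-01] rows>= 4.263085814903607
```

Run:
```python
from h import *
import cv2
cv2.imwrite("pics/raw_side_pre.png",bot.read_camera("side"))
```

Emit:
play_rows(increments=[{"ax": 0, "ay": 0, "az": -0.003, "x": 0, "y": 0.001, "z": 0.1, "fingers": 100}, {"ax": 0, "ay": 0, "az": -0.003, "x": 0, "y": 0.001, "z": 0.2, "fingers": 100}, {"ax": 0, "ay": 0, "az": -0.003, "x": 0, "y": 0.001, "z": 0.3, "fingers": 100}, {"ax": 0, "ay": 0, "az": -0.003, "x": 0, "y": 0.001, "z": 0.4, "fingers": 80}, {"ax": 0, "ay": 0, "az": -0.003, "x": 0, "y": 0.001, "z": 0.447, "fingers": 60}, {"ax": 0, "ay": 0, "az": -0.003, "x": 0, "y": 0.001, "z": 0.447, "fingers": 40}, {"ax": 0, "ay": 0, "az": -0.003, "x": 0, "y": 0.001, "z": 0.447, "fingers": 30}, {"ax": 0, "ay": 0, "az": -0.003, "x": 0, "y": 0.001, "z": 0.447, "fingers": 25}, {"ax": 0, "ay": 0, "az": -0.003, "x": 0, "y": 0.001, "z": 0.447, "fingers": 20}, {"ax": 0, "ay": 0, "az": -0.003, "x": 0, "y": 0.001, "z": 0.447, "fingers": 15}, {"ax": 0, "ay": 0, "az": -0.003, "x": 0, "y": 0.001, "z": 0.447, "fingers": 10}, {"ax": 0, "ay": 0, "az": -0.003, "x": 0, "y": 0.001, "z": 0.447, "fingers": 8}, {"ax": 0, "ay": 0, "az": -0.003, "x": 0, "y": 0.001, "z": 0.447, "fingers": 8}])

```text
clock: 13.77
ee_pos: [0.399, 0.2165, 0.0887]
eef_rot: [0.7, 0.714, 0.001, 0.001]
force: [-2.0, -1.0, 10.8]
width: 0.0085
grip_force: 58.8
```

Run:
```python
from h import *
import cv2
B=bot.read_camera("side");A=cv2.imread("pics/raw_side_pre.png");cv2.imwrite("pics/raw_side_post.png",B)
up=lambda I:cv2.resize(cv2.cvtColor(I,cv2.COLOR_BGR2GRAY),None,fx=10,fy=10,interpolation=cv2.INTER_CUBIC)
for u,v in ((222,174),(266,176),(245,178)):
    T=up(A[v-7:v+8,u-9:u+10]);Wd=up(B[v-13:v+14,u-15:u+16]);m=cv2.matchTemplate(Wd,T,cv2.TM_CCOEFF_NORMED);_,s,_,l=cv2.minMaxLoc(m)
    d=np.array([l[0]/10-6,l[1]/10-6]);print(d,s,at("side",u+d[0],v+d[1],.058)-at("side",u,v,.058))
```

```text
[0.6 0. ] 0.6214101314544678 [0.00183455 0.00020909 0.        ]
[0.3 0.1] 0.9822319746017456 [ 9.74131359e-04 -3.95343541e-04  1.11022302e-16]
[6.  0.3] 0.9807424545288086 [0.01842721 0.00059114 0.        ]
```

```bash
sed -i 's/^S=.*/S=np.array([.594,-.0145]);SA=-.2535/' h.py
python3 - <<'E'
from h import *
print(bot.get_obs()["joint_pos"])
move([*S,.285],SA)
E
```

```text
[-0.05743436  0.43430067 -0.71181546  2.09238544  0.4154325   0.7530619
 -1.01165664]
rot [ 0.0013 -0.0005  0.137 ]
shift [-0.5871  0.4769 -0.4899] rows>= 8.644300715927592
```

Emit:
play_rows(increments=[{"ax": 0, "ay": 0, "az": 0, "x": 0, "y": 0, "z": -0.04, "fingers": 8}, {"ax": 0, "ay": 0, "az": 0, "x": 0, "y": 0, "z": -0.12, "fingers": 8}, {"ax": 0, "ay": 0, "az": 0, "x": 0, "y": 0, "z": -0.2, "fingers": 8}, {"ax": 0, "ay": 0, "az": 0, "x": 0, "y": 0, "z": -0.29, "fingers": 8}, {"ax": 0, "ay": 0, "az": 0, "x": 0, "y": 0, "z": -0.38, "fingers": 8}, {"ax": 0, "ay": 0, "az": 0, "x": 0, "y": 0, "z": -0.46, "fingers": 8}, {"ax": 0, "ay": 0, "az": 0.01, "x": -0.03, "y": 0.02, "z": -0.49, "fingers": 8}, {"ax": 0, "ay": 0, "az": 0.03, "x": -0.08, "y": 0.06, "z": -0.49, "fingers": 8}, {"ax": 0, "ay": 0, "az": 0.05, "x": -0.15, "y": 0.12, "z": -0.49, "fingers": 8}, {"ax": 0, "ay": 0, "az": 0.07, "x": -0.22, "y": 0.18, "z": -0.49, "fingers": 8}, {"ax": 0, "ay": 0, "az": 0.09, "x": -0.3, "y": 0.24, "z": -0.49, "fingers": 8}, {"ax": 0, "ay": 0, "az": 0.11, "x": -0.38, "y": 0.31, "z": -0.49, "fingers": 8}, {"ax": 0, "ay": 0, "az": 0.13, "x": -0.46, "y": 0.38, "z": -0.49, "fingers": 8}, {"ax": 0, "ay": 0, "az": 0.137, "x": -0.53, "y": 0.44, "z": -0.49, "fingers": 8}, {"ax": 0, "ay": 0, "az": 0.137, "x": -0.57, "y": 0.47, "z": -0.49, "fingers": 8}, {"ax": 0, "ay": 0, "az": 0.137, "x": -0.587, "y": 0.477, "z": -0.49, "fingers": 8}, {"ax": 0, "ay": 0, "az": 0.137, "x": -0.587, "y": 0.477, "z": -0.49, "fingers": 8}, {"ax": 0, "ay": 0, "az": 0.137, "x": -0.587, "y": 0.477, "z": -0.49, "fingers": 8}])

```text
clock: 15.32
ee_pos: [0.5931, -0.014, 0.2833]
eef_rot: [0.791, 0.612, 0.0, -0.0]
force: [-0.9, 0.8, -3.1]
width: 0.0081
grip_force: 58.8
```

Run:
```python
from h import *
o=bot.get_obs();print({k:o[k] for k in("clock","ee_pos","eef_rot","width","joint_pos")})
move([*S,.245],SA)
```

```text
{'clock': 15.3167, 'ee_pos': array([ 0.59307429, -0.01401469,  0.28325287]), 'eef_rot': array([ 7.90617739e-01,  6.12309895e-01,  3.12163020e-05, -4.26969803e-04]), 'width': 0.008147836885020429, 'joint_pos': array([ 0.36133222,  0.41294864, -0.61527164,  1.52606505,  0.24332486,
        1.28054941, -0.53703861])}
rot [-0.0003 -0.0003  0.0003]
shift [-0.0007  0.0026  0.0956] rows>= 0.9176774829997735
```

Emit:
play_rows(increments=[{"ax": 0, "ay": 0, "az": 0, "x": 0, "y": 0.002, "z": 0.03, "fingers": 8}, {"ax": 0, "ay": 0, "az": 0, "x": 0, "y": 0.002, "z": 0.07, "fingers": 8}, {"ax": 0, "ay": 0, "az": 0, "x": 0, "y": 0.002, "z": 0.11, "fingers": 8}, {"ax": 0, "ay": 0, "az": 0, "x": 0, "y": 0.002, "z": 0.15, "fingers": 8}, {"ax": 0, "ay": 0, "az": 0, "x": 0, "y": 0.002, "z": 0.172, "fingers": 8}, {"ax": 0, "ay": 0, "az": 0, "x": 0, "y": 0.002, "z": 0.172, "fingers": 8}, {"ax": 0, "ay": 0, "az": 0, "x": 0, "y": 0.002, "z": 0.172, "fingers": 8}])

```text
clock: 15.9
ee_pos: [0.5941, -0.0141, 0.2143]
eef_rot: [0.79, 0.613, -0.0, -0.0]
force: [-0.8, -0.0, -2.8]
width: 0.0082
grip_force: 58.8
```

Run:
```python
from h import *
import cv2
o=bot.get_obs();print({k:o[k] for k in("clock","ee_pos","eef_rot","force")})
B=bot.read_camera("side");cv2.imwrite("pics/raw_hover.png",B);W=bot.read_camera("wrist");cv2.imwrite("pics/raw_hoverw.png",W)
cv2.imwrite("pics/hov.png",cv2.resize(B[145:235,245:355],(733,600),interpolation=cv2.INTER_CUBIC))
T=S;x,y=.07,.075
P=[[*w(u,v),z] for u,v in((-x,-y),(-x,y),(x,y),(x,-y)) for z in (.172,o["ee_pos"][2]-.0307)]
print(np.round((proj("side",P)-[245,145])*6.667,0).tolist()); print(np.round(proj("wrist",P)).tolist())
```

```text
{'clock': 15.9, 'ee_pos': array([ 0.59407334, -0.01408473,  0.21426451]), 'eef_rot': array([ 7.90268130e-01,  6.12761116e-01, -2.02530270e-04, -2.36274089e-04]), 'force': array([-7.99775758e-01, -7.20257615e-04, -2.75975442e+00])}
[[169.0, 309.0], [169.0, 286.0], [294.0, 100.0], [294.0, 78.0], [612.0, 172.0], [614.0, 149.0], [510.0, 392.0], [512.0, 369.0]]
[[181.0, 328.0], [177.0, 337.0], [161.0, 116.0], [154.0, 115.0], [390.0, 116.0], [397.0, 116.0], [370.0, 329.0], [374.0, 338.0]]
```

View pics/hov.png

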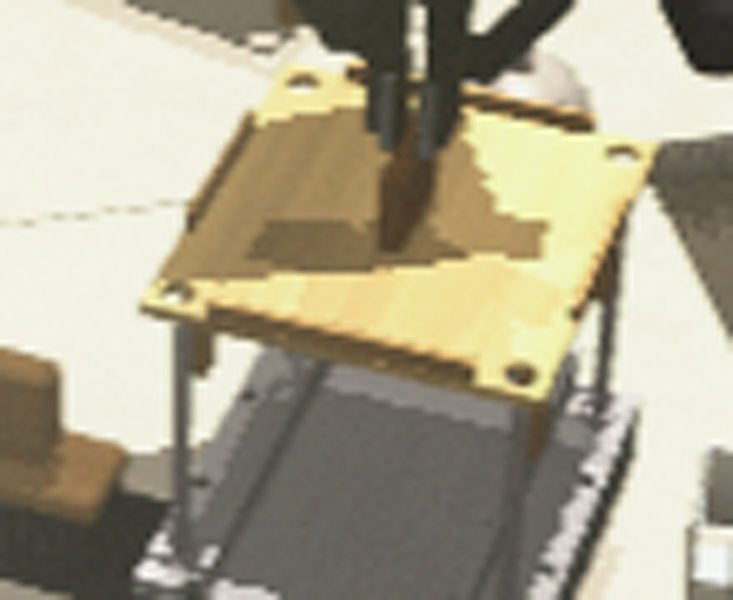

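Holes in this view are at (178,291), (303,79), (621,152) and (521,375). I'll compare the tray and the stand in the same camera.

Run:
```python
from fit import *
x,y=.07,.075
H=[(-x,-y,.1836),(-x,y,.1836),(x,y,.1836),(x,-y,.1836)]
px=np.array([(178,291),(303,79),(621,152),(521,375)])/6.667+[244.6,144.6]
t,e=fit("side",H,px,guess=[-.25]);print("tray by side",t,e)
s1=lambda L:[(200+a/5-.4,165+b/5-.4) for a,b in L]
P=[(-x,-y,.04),(-x,y,.04),(x,y,.04),(x,-y,.04),(x,y,.172),(x,-y,.172),(-x,-y,.172)]
q=s1([(361,320),(449,158),(674,211),(600,383),(693,33),(616,198),(361,137)])
for sel in (range(4),range(4,7),range(7)): print("stand by side",fit("side",[P[i] for i in sel],[q[i] for i in sel],guess=[-.25]))
```

```text
tray by side [ 0.5962596  -0.01497839 -0.25263212] 0.30948107638063843
stand by side (array([ 0.59831844, -0.01613223, -0.25380396]), np.float64(0.2655976399782663))
stand by side (array([ 0.59773508, -0.01618372, -0.25383024]), np.float64(0.12745051072278238))
stand by side (array([ 0.59805574, -0.01614943, -0.25439514]), np.float64(0.24118772059416232))
```

```bash
sed -i 's/^S=.*/S=np.array([.5957,-.0152]);SA=-.2535/' h.py
python3 - <<'E'
from h import *
move([*S,.131],SA)
E
```

```text
rot [ 0.0007 -0.0003  0.0005]
shift [-0.0018  0.002   0.2108] rows>= 2.02184228769385
```

Emit:
play_rows(increments=[{"ax": 0, "ay": 0, "az": 0, "x": -0.001, "y": 0.003, "z": 0.005, "fingers": 8}, {"ax": 0, "ay": 0, "az": 0, "x": -0.001, "y": 0.003, "z": 0.02, "fingers": 8}, {"ax": 0, "ay": 0, "az": 0, "x": -0.001, "y": 0.003, "z": 0.04, "fingers": 8}, {"ax": 0, "ay": 0, "az": 0, "x": -0.001, "y": 0.003, "z": 0.06, "fingers": 8}, {"ax": 0, "ay": 0, "az": 0, "x": -0.001, "y": 0.003, "z": 0.07, "fingers": 8}, {"ax": 0, "ay": 0, "az": 0, "x": -0.001, "y": 0.003, "z": 0.07, "fingers": 8}])

```text
clock: 16.5
ee_pos: [0.5948, -0.0156, 0.1847]
eef_rot: [0.791, 0.612, -0.001, -0.001]
force: [-1.2, 1.1, -3.2]
width: 0.0081
grip_force: 58.8
```

Emit:
play_rows(increments=[{"ax": 0, "ay": 0, "az": 0, "x": 0, "y": 0, "z": 0.03, "fingers": 8}, {"ax": 0, "ay": 0, "az": 0, "x": 0, "y": 0, "z": 0.06, "fingers": 8}, {"ax": 0, "ay": 0, "az": 0, "x": 0, "y": 0, "z": 0.09, "fingers": 8}, {"ax": 0, "ay": 0, "az": 0, "x": 0, "y": 0, "z": 0.115, "fingers": 8}, {"ax": 0, "ay": 0, "az": 0, "x": 0, "y": 0, "z": 0.13, "fingers": 8}, {"ax": 0, "ay": 0, "az": 0, "x": 0, "y": 0, "z": 0.136, "fingers": 8}, {"ax": 0, "ay": 0, "az": 0, "x": 0, "y": 0, "z": 0.138, "fingers": 8}, {"ax": 0, "ay": 0, "az": 0, "x": 0, "y": 0, "z": 0.138, "fingers": 8}])

```text
clock: 17.17
ee_pos: [0.5957, -0.0156, 0.1311]
eef_rot: [0.791, 0.612, -0.0, -0.0]
force: [-0.6, -0.2, -3.9]
width: 0.0082
grip_force: 58.8
```

Emit:
play_rows(increments=[{"ax": 0, "ay": 0, "az": 0, "x": 0, "y": 0, "z": 0.004, "fingers": 8}, {"ax": 0, "ay": 0, "az": 0, "x": 0, "y": 0, "z": 0.007, "fingers": 8}, {"ax": 0, "ay": 0, "az": 0, "x": 0, "y": 0, "z": 0.007, "fingers": 8}])

```text
clock: 17.42
ee_pos: [0.5962, -0.0153, 0.1289]
eef_rot: [0.791, 0.612, 0.001, 0.0]
force: [-0.1, 1.1, -0.7]
width: 0.0081
grip_force: 59.5
```

Emit:
play_rows(increments=[{"ax": 0, "ay": 0, "az": 0, "x": 0, "y": 0, "z": 0, "fingers": 25}, {"ax": 0, "ay": 0, "az": 0, "x": 0, "y": 0, "z": 0, "fingers": 45}, {"ax": 0, "ay": 0, "az": 0, "x": 0, "y": 0, "z": 0, "fingers": 60}, {"ax": 0, "ay": 0, "az": 0, "x": 0, "y": 0, "z": -0.05, "fingers": 60}, {"ax": 0, "ay": 0, "az": 0, "x": 0, "y": 0, "z": -0.14, "fingers": 60}, {"ax": 0, "ay": 0, "az": 0, "x": 0, "y": 0, "z": -0.24, "fingers": 100}, {"ax": 0, "ay": 0, "az": 0, "x": 0, "y": 0, "z": -0.34, "fingers": 100}, {"ax": 0, "ay": 0, "az": 0, "x": 0, "y": 0, "z": -0.36, "fingers": 100}, {"ax": 0, "ay": 0, "az": 0, "x": 0, "y": 0, "z": -0.36, "fingers": 100}])

```text
clock: 18.17
ee_pos: [0.5976, -0.0152, 0.2765]
eef_rot: [0.791, 0.612, 0.003, 0.002]
force: [-0.2, -0.4, -0.1]
width: 0.0854
grip_force: 0.0
```

Run:
```python
from fit import *
o=bot.get_obs();print(o["clock"],o["ee_pos"],o["joint_pos"])
move([.4785,.462,.27],-.455)
```

```text
18.1667 [ 0.59758339 -0.01517038  0.2764949 ] [ 0.36090454  0.42006524 -0.61381272  1.53272136  0.25084335  1.26100333
 -0.54037096]
rot [ 0.0034 -0.0012  0.1008]
shift [ 1.0802 -0.5873  0.014 ] rows>= 11.794919750507898
```

Emit:
play_rows(increments=[{"ax": 0, "ay": 0, "az": 0.01, "x": 0.04, "y": -0.02, "z": 0, "fingers": 100}, {"ax": 0.002, "ay": -0.001, "az": 0.03, "x": 0.12, "y": -0.07, "z": 0, "fingers": 100}, {"ax": 0.002, "ay": -0.001, "az": 0.05, "x": 0.21, "y": -0.12, "z": 0, "fingers": 100}, {"ax": 0.002, "ay": -0.001, "az": 0.08, "x": 0.3, "y": -0.17, "z": 0, "fingers": 100}, {"ax": 0.002, "ay": -0.001, "az": 0.1, "x": 0.39, "y": -0.22, "z": 0, "fingers": 100}, {"ax": 0.002, "ay": -0.001, "az": 0.1, "x": 0.48, "y": -0.27, "z": 0, "fingers": 100}, {"ax": 0.002, "ay": -0.001, "az": 0.1, "x": 0.57, "y": -0.32, "z": 0, "fingers": 100}, {"ax": 0.002, "ay": -0.001, "az": 0.1, "x": 0.66, "y": -0.37, "z": 0, "fingers": 100}, {"ax": 0.002, "ay": -0.001, "az": 0.1, "x": 0.75, "y": -0.42, "z": 0, "fingers": 100}, {"ax": 0.002, "ay": -0.001, "az": 0.1, "x": 0.84, "y": -0.48, "z": 0, "fingers": 100}, {"ax": 0.002, "ay": -0.001, "az": 0.1, "x": 0.92, "y": -0.53, "z": 0, "fingers": 100}, {"ax": 0.002, "ay": -0.001, "az": 0.1, "x": 0.98, "y": -0.57, "z": 0, "fingers": 100}, {"ax": 0.002, "ay": -0.001, "az": 0.1, "x": 1, "y": -0.585, "z": 0.01, "fingers": 100}, {"ax": 0.002, "ay": -0.001, "az": 0.1, "x": 1, "y": -0.585, "z": 0.01, "fingers": 100}, {"ax": 0.002, "ay": -0.001, "az": 0.1, "x": 1, "y": -0.585, "z": 0.01, "fingers": 100}])

```text
clock: 19.42
ee_pos: [0.4691, 0.4296, 0.267]
eef_rot: [0.848, 0.531, -0.003, -0.0]
force: [-0.1, 0.5, -0.3]
width: 0.0853
grip_force: 0.0
```

Run:
```python
from h import *
import cv2
o=bot.get_obs();print(o["clock"],o["ee_pos"],o["eef_rot"],o["joint_pos"])
I=bot.read_camera("wrist");J=bot.read_camera("side")
a=cv2.resize(I[40:340,130:430],(540,540),interpolation=cv2.INTER_CUBIC)
b=cv2.resize(J[160:250,255:345],(260,260),interpolation=cv2.INTER_CUBIC)
c=np.zeros((540,800,3),np.uint8);c[:,:540]=a;c[:260,540:]=b;c[260:520,540:]=cv2.resize(J[190:260,210:280],(260,260),interpolation=cv2.INTER_CUBIC)
cv2.imwrite("pics/last.png",c)
```

```text
19.4167 [0.4690738  0.42962985 0.26702297] [ 8.47641669e-01  5.30560892e-01 -2.92338732e-03 -4.40732075e-04] [-0.41186773  0.50919757 -0.64823446  1.43428639  0.30648556  1.30602404
 -1.53256695]
```

View pics/last.png

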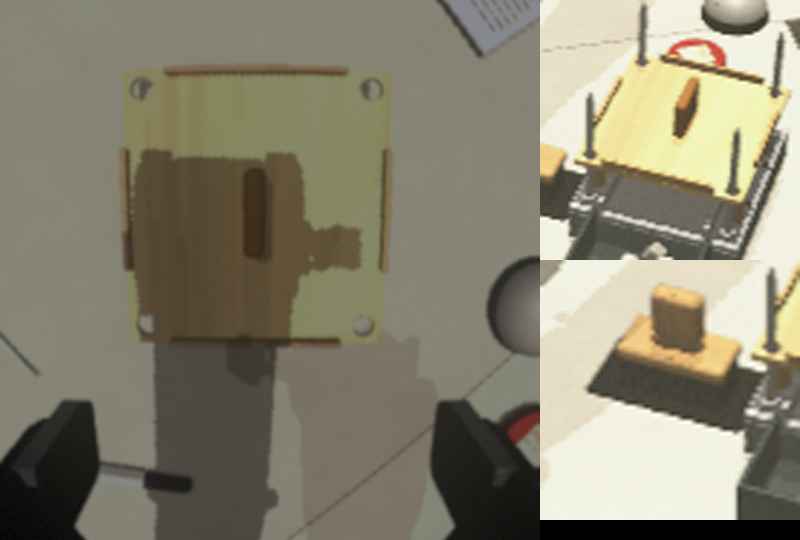

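The first tray is seated with all four posts through its holes, and the brush stands on its pad. The second tray's holes are at (141,90), (371,89), (147,323) and (362,324).

Run:
```python
from wfit import *
x,y=.07,.075
H=[(-x,-y,.058),(-x,y,.058),(x,y,.058),(x,-y,.058)]
o=bot.get_obs()
t,e,r=fitw(H,np.array([(147,323),(141,90),(371,89),(362,324)])/1.8+[129.8,39.8],o["ee_pos"],o["eef_rot"],[.48,.46,-.45]);print("tray",t,e)
move([t[0],t[1],.088],t[2])
```

```text
tray [ 0.47945841  0.46102695 -0.46042882] 0.6656597461788931
rot [-0.0014  0.0019  0.0025]
shift [ 0.085  -0.0146  0.449 ] rows>= 4.386199272351296
```

Emit:
play_rows(increments=[{"ax": -0.001, "ay": 0.002, "az": 0.002, "x": 0.05, "y": -0.01, "z": 0.05, "fingers": 100}, {"ax": -0.001, "ay": 0.002, "az": 0.002, "x": 0.085, "y": -0.014, "z": 0.13, "fingers": 100}, {"ax": -0.001, "ay": 0.002, "az": 0.002, "x": 0.085, "y": -0.014, "z": 0.22, "fingers": 100}, {"ax": -0.001, "ay": 0.002, "az": 0.002, "x": 0.085, "y": -0.014, "z": 0.31, "fingers": 100}, {"ax": -0.001, "ay": 0.002, "az": 0.002, "x": 0.085, "y": -0.014, "z": 0.4, "fingers": 80}, {"ax": -0.001, "ay": 0.002, "az": 0.002, "x": 0.085, "y": -0.014, "z": 0.449, "fingers": 60}, {"ax": -0.001, "ay": 0.002, "az": 0.002, "x": 0.085, "y": -0.014, "z": 0.449, "fingers": 40}, {"ax": -0.001, "ay": 0.002, "az": 0.002, "x": 0.085, "y": -0.014, "z": 0.449, "fingers": 30}, {"ax": -0.001, "ay": 0.002, "az": 0.002, "x": 0.085, "y": -0.014, "z": 0.449, "fingers": 25}, {"ax": -0.001, "ay": 0.002, "az": 0.002, "x": 0.085, "y": -0.014, "z": 0.449, "fingers": 20}, {"ax": -0.001, "ay": 0.002, "az": 0.002, "x": 0.085, "y": -0.014, "z": 0.449, "fingers": 15}, {"ax": -0.001, "ay": 0.002, "az": 0.002, "x": 0.085, "y": -0.014, "z": 0.449, "fingers": 10}, {"ax": -0.001, "ay": 0.002, "az": 0.002, "x": 0.085, "y": -0.014, "z": 0.449, "fingers": 8}, {"ax": -0.001, "ay": 0.002, "az": 0.002, "x": 0.085, "y": -0.014, "z": 0.449, "fingers": 8}])

```text
clock: 20.68
ee_pos: [0.479, 0.4642, 0.091]
eef_rot: [0.849, 0.528, 0.002, -0.002]
force: [-1.8, -0.5, 8.4]
width: 0.0066
grip_force: 4.1
```

Emit:
play_rows(increments=[{"ax": 0, "ay": 0, "az": 0, "x": 0, "y": 0, "z": 0, "fingers": 60}, {"ax": 0, "ay": 0, "az": 0, "x": 0, "y": 0, "z": 0, "fingers": 60}, {"ax": 0, "ay": 0, "az": 0, "x": 0, "y": 0, "z": 0, "fingers": 60}, {"ax": 0, "ay": 0, "az": 0, "x": 0, "y": 0, "z": 0, "fingers": 60}])

```text
clock: 21.02
ee_pos: [0.4782, 0.4632, 0.0889]
eef_rot: [0.849, 0.529, 0.0, -0.001]
force: [-0.5, 0.5, 0.6]
width: 0.0511
grip_force: 0.0
```

Run:
```python
from h import *
import cv2
o=bot.get_obs();print({k:o[k] for k in("clock","ee_pos","eef_rot","force","width")})
# is the tray where it was? compare bottom-right hole region in side view vs pre
B=bot.read_camera("side");A=cv2.imread("pics/raw_side_pre.png")
up=lambda I:cv2.resize(cv2.cvtColor(I,cv2.COLOR_BGR2GRAY),None,fx=10,fy=10,interpolation=cv2.INTER_CUBIC)
for u,v in ((285,137),(251,126),(306,117)):
    T=up(A[v-7:v+8,u-9:u+10]);Wd=up(B[v-13:v+14,u-15:u+16]);m=cv2.matchTemplate(Wd,T,cv2.TM_CCOEFF_NORMED);_,s,_,l=cv2.minMaxLoc(m)
    d=np.array([l[0]/10-6,l[1]/10-6]);print(d,s,at("side",u+d[0],v+d[1],.058)-at("side",u,v,.058))
move([.4795,.461,.087],-.46)
```

```text
{'clock': 21.0167, 'ee_pos': array([0.47823994, 0.46317129, 0.08885829]), 'eef_rot': array([ 8.48896915e-01,  5.28557066e-01,  2.87952710e-04, -1.17149517e-03]), 'force': array([-0.481219  ,  0.49986646,  0.6235051 ]), 'width': 0.05111147585002062}
[0. 0.] 0.9483562707901001 [0. 0. 0.]
[-0.1 -0.2] 0.8472146987915039 [-5.20582597e-04  1.24149228e-03  1.11022302e-16]
[-0.1 -0.1] 0.9922124743461609 [-3.94990401e-04  6.39361748e-04 -1.11022302e-16]
rot [-0.0009 -0.0007  0.0015]
shift [-0.0033  0.0053  0.0042] rows>= 0.07207732282309955
```

Emit:
play_rows(increments=[{"ax": 0, "ay": 0, "az": 0.001, "x": -0.003, "y": 0.003, "z": 0.006, "fingers": 60}, {"ax": 0, "ay": 0, "az": 0.001, "x": -0.003, "y": 0.003, "z": 0.006, "fingers": 50}, {"ax": 0, "ay": 0, "az": 0.001, "x": -0.003, "y": 0.003, "z": 0.006, "fingers": 40}, {"ax": 0, "ay": 0, "az": 0.001, "x": -0.003, "y": 0.003, "z": 0.006, "fingers": 30}, {"ax": 0, "ay": 0, "az": 0.001, "x": -0.003, "y": 0.003, "z": 0.006, "fingers": 25}, {"ax": 0, "ay": 0, "az": 0.001, "x": -0.003, "y": 0.003, "z": 0.006, "fingers": 20}, {"ax": 0, "ay": 0, "az": 0.001, "x": -0.003, "y": 0.003, "z": 0.006, "fingers": 15}, {"ax": 0, "ay": 0, "az": 0.001, "x": -0.003, "y": 0.003, "z": 0.006, "fingers": 10}, {"ax": 0, "ay": 0, "az": 0.001, "x": -0.003, "y": 0.003, "z": 0.006, "fingers": 8}, {"ax": 0, "ay": 0, "az": 0.001, "x": -0.003, "y": 0.003, "z": 0.006, "fingers": 8}])

```text
clock: 21.9
ee_pos: [0.4786, 0.4618, 0.0865]
eef_rot: [0.849, 0.528, 0.0, -0.001]
force: [-3.3, -1.1, 3.4]
width: 0.0093
grip_force: 58.9
```

Run:
```python
from h import *
o=bot.get_obs();print(o["joint_pos"])
move([*S,.285],SA)
```

```text
[-0.48511921  0.7015933  -0.58143986  1.57608769  0.43375479  0.994336
 -1.65593261]
rot [-0.0009 -0.001  -0.1027]
shift [-0.9386  0.7897 -0.4996] rows>= 12.704334801527315
```

Emit:
play_rows(increments=[{"ax": 0, "ay": 0, "az": 0, "x": 0, "y": 0, "z": -0.04, "fingers": 8}, {"ax": 0, "ay": 0, "az": 0, "x": 0, "y": 0, "z": -0.12, "fingers": 8}, {"ax": 0, "ay": 0, "az": 0, "x": 0, "y": 0, "z": -0.2, "fingers": 8}, {"ax": 0, "ay": 0, "az": 0, "x": -0.02, "y": 0.02, "z": -0.3, "fingers": 8}, {"ax": 0, "ay": 0, "az": -0.01, "x": -0.06, "y": 0.05, "z": -0.38, "fingers": 8}, {"ax": 0, "ay": 0, "az": -0.02, "x": -0.12, "y": 0.1, "z": -0.45, "fingers": 8}, {"ax": 0, "ay": 0, "az": -0.04, "x": -0.19, "y": 0.16, "z": -0.5, "fingers": 8}, {"ax": 0, "ay": 0, "az": -0.06, "x": -0.26, "y": 0.22, "z": -0.5, "fingers": 8}, {"ax": 0, "ay": 0, "az": -0.08, "x": -0.33, "y": 0.28, "z": -0.5, "fingers": 8}, {"ax": 0, "ay": 0, "az": -0.1, "x": -0.4, "y": 0.34, "z": -0.5, "fingers": 8}, {"ax": 0, "ay": 0, "az": -0.103, "x": -0.47, "y": 0.4, "z": -0.5, "fingers": 8}, {"ax": 0, "ay": 0, "az": -0.103, "x": -0.54, "y": 0.46, "z": -0.5, "fingers": 8}, {"ax": 0, "ay": 0, "az": -0.103, "x": -0.61, "y": 0.52, "z": -0.5, "fingers": 8}, {"ax": 0, "ay": 0, "az": -0.103, "x": -0.68, "y": 0.58, "z": -0.5, "fingers": 8}, {"ax": 0, "ay": 0, "az": -0.103, "x": -0.75, "y": 0.64, "z": -0.5, "fingers": 8}, {"ax": 0, "ay": 0, "az": -0.103, "x": -0.82, "y": 0.7, "z": -0.5, "fingers": 8}, {"ax": 0, "ay": 0, "az": -0.103, "x": -0.88, "y": 0.75, "z": -0.5, "fingers": 8}, {"ax": 0, "ay": 0, "az": -0.103, "x": -0.92, "y": 0.78, "z": -0.5, "fingers": 8}, {"ax": 0, "ay": 0, "az": -0.103, "x": -0.939, "y": 0.79, "z": -0.5, "fingers": 8}, {"ax": 0, "ay": 0, "az": -0.103, "x": -0.939, "y": 0.79, "z": -0.5, "fingers": 8}])

```text
clock: 23.57
ee_pos: [0.5957, -0.0188, 0.2842]
eef_rot: [0.792, 0.611, -0.001, -0.001]
force: [0.4, 0.1, -2.5]
width: 0.009
grip_force: 58.8
```

Run:
```python
from h import *
o=bot.get_obs();print({k:o[k] for k in("clock","ee_pos","eef_rot","width")})
move([*S,.212],SA)
```

```text
{'clock': 23.5667, 'ee_pos': array([ 0.59573124, -0.01875212,  0.28424887]), 'eef_rot': array([ 7.92006468e-01,  6.10511547e-01, -5.59645225e-04, -1.04490858e-03]), 'width': 0.009036223806614703}
rot [-0.0012 -0.0002 -0.0019]
shift [ 0.0085 -0.0019  0.1806] rows>= 1.73467965398835
```

Emit:
play_rows(increments=[{"ax": 0, "ay": 0, "az": -0.002, "x": 0.008, "y": -0.002, "z": 0.03, "fingers": 8}, {"ax": 0, "ay": 0, "az": -0.002, "x": 0.008, "y": -0.002, "z": 0.07, "fingers": 8}, {"ax": 0, "ay": 0, "az": -0.002, "x": 0.008, "y": -0.002, "z": 0.11, "fingers": 8}, {"ax": 0, "ay": 0, "az": -0.002, "x": 0.008, "y": -0.002, "z": 0.15, "fingers": 8}, {"ax": 0, "ay": 0, "az": -0.002, "x": 0.008, "y": -0.002, "z": 0.18, "fingers": 8}, {"ax": 0, "ay": 0, "az": -0.002, "x": 0.008, "y": -0.002, "z": 0.18, "fingers": 8}, {"ax": 0, "ay": 0, "az": -0.002, "x": 0.008, "y": -0.002, "z": 0.18, "fingers": 8}])

```text
clock: 24.15
ee_pos: [0.5952, -0.0106, 0.2125]
eef_rot: [0.789, 0.615, -0.0, -0.002]
force: [0.4, 0.1, -2.3]
width: 0.0093
grip_force: 58.9
```

Run:
```python
from fit import *
import cv2
o=bot.get_obs();print({k:o[k] for k in("clock","ee_pos","eef_rot","force")})
B=bot.read_camera("side");A=cv2.imread("pics/raw_hover.png");cv2.imwrite("pics/raw_hover2.png",B)
up=lambda I:cv2.resize(cv2.cvtColor(I,cv2.COLOR_BGR2GRAY),None,fx=10,fy=10,interpolation=cv2.INTER_CUBIC)
px0=np.array([(178,291),(303,79),(621,152),(521,375)])/6.667+[244.6,144.6]
out=[]
for p in px0:
    u,v=np.round(p).astype(int);T=up(A[v-4:v+5,u-5:u+6]);Wd=up(B[v-10:v+11,u-11:u+12]);m=cv2.matchTemplate(Wd,T,cv2.TM_CCOEFF_NORMED);_,s,_,l=cv2.minMaxLoc(m)
    d=np.array([l[0]/10-6,l[1]/10-6]);print(d,round(s,3));out.append(p+d)
x,y=.07,.075;z=o["ee_pos"][2]-.0285
print("tray by side",fit("side",[(-x,-y,z),(-x,y,z),(x,y,z),(x,-y,z)],out,guess=[-.25]), "want .5979 -.0162 -.2538")
```

```text
{'clock': 24.15, 'ee_pos': array([ 0.59522644, -0.01063162,  0.21252071]), 'eef_rot': array([ 7.88782394e-01,  6.14669927e-01, -4.20635235e-05, -1.79247339e-03]), 'force': array([ 0.43612698,  0.14059804, -2.33455956])}
[ 0.9 -1.3] 0.873
[ 0. -1.] 0.779
[ 0.4 -1.1] 0.956
[ 0.9 -1.4] 0.981
tray by side (array([ 0.59745316, -0.01010564, -0.24371902]), np.float64(0.29795657173316453)) want .5979 -.0162 -.2538
```

Emit:
play_rows(increments=[{"ax": 0, "ay": 0, "az": 0.004, "x": -0.014, "y": 0.004, "z": 0, "fingers": 8}, {"ax": 0, "ay": 0, "az": 0.004, "x": -0.014, "y": 0.004, "z": 0, "fingers": 8}, {"ax": 0, "ay": 0, "az": 0.004, "x": -0.014, "y": 0.004, "z": 0, "fingers": 8}, {"ax": 0, "ay": 0, "az": 0.004, "x": -0.014, "y": 0.004, "z": 0, "fingers": 8}, {"ax": 0, "ay": 0, "az": 0.004, "x": -0.014, "y": 0.004, "z": 0, "fingers": 8}])

```text
clock: 24.62
ee_pos: [0.5961, -0.018, 0.2134]
eef_rot: [0.792, 0.611, 0.001, -0.001]
force: [0.3, -0.4, -3.4]
width: 0.0095
grip_force: 58.9
```

Run:
```python
from fit import *
import cv2
o=bot.get_obs();print({k:o[k] for k in("clock","ee_pos","eef_rot","force")})
B=bot.read_camera("side");A=cv2.imread("pics/raw_hover.png")
up=lambda I:cv2.resize(cv2.cvtColor(I,cv2.COLOR_BGR2GRAY),None,fx=10,fy=10,interpolation=cv2.INTER_CUBIC)
px0=np.array([(178,291),(303,79),(621,152),(521,375)])/6.667+[244.6,144.6]
out=[]
for p in px0:
    u,v=np.round(p).astype(int);T=up(A[v-4:v+5,u-5:u+6]);Wd=up(B[v-10:v+11,u-11:u+12]);m=cv2.matchTemplate(Wd,T,cv2.TM_CCOEFF_NORMED);_,s,_,l=cv2.minMaxLoc(m)
    d=np.array([l[0]/10-6,l[1]/10-6]);print(d,round(s,3));out.append(p+d)
x,y=.07,.075;z=o["ee_pos"][2]-.0285
print("tray by side",fit("side",[(-x,-y,z),(-x,y,z),(x,y,z),(x,-y,z)],out,guess=[-.25]), "want .5979 -.0162 -.2538")
```

```text
{'clock': 24.6167, 'ee_pos': array([ 0.59613026, -0.01802188,  0.2134089 ]), 'eef_rot': array([ 7.91980475e-01,  6.10545391e-01,  5.51492316e-04, -9.73843797e-04]), 'force': array([ 0.33497324, -0.35425889, -3.39836746])}
[0.9 0.1] 0.912
[0.4 0.2] 0.76
[1.1 0.2] 0.974
[0.8 0.2] 0.988
tray by side (array([ 0.59846791, -0.01717537, -0.25182875]), np.float64(0.2730428021490437)) want .5979 -.0162 -.2538
```

Emit:
play_rows(increments=[{"ax": 0, "ay": 0, "az": 0, "x": 0.002, "y": -0.001, "z": 0.01, "fingers": 8}, {"ax": 0, "ay": 0, "az": 0, "x": 0.002, "y": -0.001, "z": 0.025, "fingers": 8}, {"ax": 0, "ay": 0, "az": 0, "x": 0.002, "y": -0.001, "z": 0.04, "fingers": 8}, {"ax": 0, "ay": 0, "az": 0, "x": 0.002, "y": -0.001, "z": 0.055, "fingers": 8}, {"ax": 0, "ay": 0, "az": 0, "x": 0.002, "y": -0.001, "z": 0.062, "fingers": 8}, {"ax": 0, "ay": 0, "az": 0, "x": 0.002, "y": -0.001, "z": 0.066, "fingers": 8}, {"ax": 0, "ay": 0, "az": 0, "x": 0.002, "y": -0.001, "z": 0.066, "fingers": 8}])

```text
clock: 25.25
ee_pos: [0.5955, -0.017, 0.1861]
eef_rot: [0.792, 0.611, 0.0, -0.001]
force: [-0.7, 0.0, -2.2]
width: 0.0091
grip_force: 58.8
```

Emit:
play_rows(increments=[{"ax": 0, "ay": 0, "az": 0, "x": 0, "y": 0, "z": 0.004, "fingers": 8}, {"ax": 0, "ay": 0, "az": 0, "x": 0, "y": 0, "z": 0.005, "fingers": 8}, {"ax": 0, "ay": 0, "az": 0, "x": 0, "y": 0, "z": 0.005, "fingers": 8}])

```text
clock: 25.5
ee_pos: [0.5959, -0.017, 0.1848]
eef_rot: [0.792, 0.611, 0.001, -0.001]
force: [0.1, 0.9, -2.7]
width: 0.0091
grip_force: 58.9
```

Emit:
play_rows(increments=[{"ax": 0, "ay": 0, "az": 0, "x": 0, "y": 0, "z": 0.004, "fingers": 8}, {"ax": 0, "ay": 0, "az": 0, "x": 0, "y": 0, "z": 0.004, "fingers": 8}, {"ax": 0, "ay": 0, "az": 0, "x": 0, "y": 0, "z": 0.004, "fingers": 8}])

```text
clock: 25.75
ee_pos: [0.5962, -0.0166, 0.1844]
eef_rot: [0.792, 0.611, 0.001, -0.001]
force: [-3.2, 0.6, 7.1]
width: 0.0093
grip_force: 60.1
```

Emit:
play_rows(increments=[{"ax": 0, "ay": 0, "az": 0, "x": 0, "y": 0, "z": 0, "fingers": 25}, {"ax": 0, "ay": 0, "az": 0, "x": 0, "y": 0, "z": 0, "fingers": 45}, {"ax": 0, "ay": 0, "az": 0, "x": 0, "y": 0, "z": 0, "fingers": 60}, {"ax": 0, "ay": 0, "az": 0, "x": 0, "y": 0, "z": -0.05, "fingers": 60}, {"ax": 0, "ay": 0, "az": 0, "x": 0, "y": 0, "z": -0.14, "fingers": 60}, {"ax": 0, "ay": 0, "az": 0, "x": 0, "y": 0, "z": -0.24, "fingers": 100}, {"ax": 0, "ay": 0, "az": 0, "x": 0, "y": 0, "z": -0.28, "fingers": 100}, {"ax": 0, "ay": 0, "az": 0, "x": 0, "y": 0, "z": -0.28, "fingers": 100}])

```text
clock: 26.42
ee_pos: [0.5981, -0.0167, 0.3001]
eef_rot: [0.792, 0.611, 0.003, 0.001]
force: [0.2, 1.0, 0.2]
width: 0.0841
grip_force: 0.0
```

Run:
```python
from fit import *
import cv2
o=bot.get_obs();print(o["clock"],o["ee_pos"],o["joint_pos"])
B=bot.read_camera("side");A=cv2.imread("pics/raw_hover.png");cv2.imwrite("pics/raw_seated2.png",B)
# spools vs first side picture
up=lambda I:cv2.resize(cv2.cvtColor(I,cv2.COLOR_BGR2GRAY),None,fx=10,fy=10,interpolation=cv2.INTER_CUBIC)
A0=cv2.imread("pics/raw_side_pre.png")
for u,v in ((225,304),(268,305)):
    T=up(A0[v-10:v+11,u-9:u+10]);Wd=up(B[v-16:v+17,u-15:u+16]);_,s,_,l=cv2.minMaxLoc(cv2.matchTemplate(Wd,T,cv2.TM_CCOEFF_NORMED));print("spool",l[0]/10-6,l[1]/10-6,round(s,3))
# seated tray 2: find holes/white plate: expected pixel of holes with plate at .156
x,y=.07,.075;c,s_=np.cos(-.2538),np.sin(-.2538)
P=np.array([[.5979+a*c-b*s_,-.0162+a*s_+b*c,.156] for a,b in((-x,-y),(-x,y),(x,y),(x,-y))]);px=proj("side",P);px0=np.array([(178,291),(303,79),(621,152),(521,375)])/6.667+[244.6,144.6]
print(np.round(px-px0,1).tolist())
for p,e in zip(px0,px):
    u,v=np.round(p).astype(int);u2,v2=np.round(e).astype(int)
    T=up(A[v-4:v+5,u-8:u+9]);Wd=up(B[v2-9:v2+10,u2-13:u2+14]);_,s,_,l=cv2.minMaxLoc(cv2.matchTemplate(Wd,T,cv2.TM_CCOEFF_NORMED));print(np.array([u2-5+l[0]/10,v2-5+l[1]/10])-[u,v]-(e-p),round(s,3))
move([.4206,-.3293,.2],SA)
```

```text
26.4167 [ 0.59806924 -0.01666331  0.30005575] [ 0.37806709  0.41131808 -0.6367272   1.49142286  0.24738403  1.31310645
 -0.53738947]
spool 0.0 0.0 0.987
spool 0.0 0.0 0.996
[[0.5, 8.3], [0.2, 8.6], [-0.0, 8.4], [-0.2, 8.2]]
[ 0.24881612 -0.11078239] 0.842
[ 0.52622976 -0.67298903] 0.469
[ 0.23662747 -0.60373491] 0.46
[0.18343691 0.14536926] 0.832
rot [ 0.0015 -0.0015 -0.0019]
shift [-0.8679 -0.2288  0.2403] rows>= 8.912445113654487
```

Emit:
play_rows(increments=[{"ax": 0, "ay": 0, "az": 0, "x": -0.04, "y": -0.01, "z": 0, "fingers": 100}, {"ax": 0.001, "ay": -0.001, "az": -0.002, "x": -0.12, "y": -0.03, "z": 0, "fingers": 100}, {"ax": 0.001, "ay": -0.001, "az": -0.002, "x": -0.21, "y": -0.06, "z": 0, "fingers": 100}, {"ax": 0.001, "ay": -0.001, "az": -0.002, "x": -0.3, "y": -0.08, "z": 0, "fingers": 100}, {"ax": 0.001, "ay": -0.001, "az": -0.002, "x": -0.4, "y": -0.1, "z": 0.02, "fingers": 100}, {"ax": 0.001, "ay": -0.001, "az": -0.002, "x": -0.49, "y": -0.13, "z": 0.06, "fingers": 100}, {"ax": 0.001, "ay": -0.001, "az": -0.002, "x": -0.58, "y": -0.15, "z": 0.1, "fingers": 100}, {"ax": 0.001, "ay": -0.001, "az": -0.002, "x": -0.67, "y": -0.18, "z": 0.15, "fingers": 100}, {"ax": 0.001, "ay": -0.001, "az": -0.002, "x": -0.76, "y": -0.2, "z": 0.2, "fingers": 100}, {"ax": 0.001, "ay": -0.001, "az": -0.002, "x": -0.83, "y": -0.22, "z": 0.24, "fingers": 100}, {"ax": 0.001, "ay": -0.001, "az": -0.002, "x": -0.868, "y": -0.229, "z": 0.24, "fingers": 100}, {"ax": 0.001, "ay": -0.001, "az": -0.002, "x": -0.868, "y": -0.229, "z": 0.24, "fingers": 100}, {"ax": 0.001, "ay": -0.001, "az": -0.002, "x": -0.868, "y": -0.229, "z": 0.24, "fingers": 100}, {"ax": 0.001, "ay": -0.001, "az": -0.002, "x": -0.868, "y": -0.229, "z": 0.24, "fingers": 100}])

```text
clock: 27.63
ee_pos: [0.4192, -0.3286, 0.1981]
eef_rot: [0.79, 0.613, -0.001, -0.002]
force: [0.1, 0.3, 0.1]
width: 0.0853
grip_force: 0.0
```

Run:
```python
from h import *
import cv2
o=bot.get_obs();print(o["clock"],o["ee_pos"],o["joint_pos"])
I=bot.read_camera("wrist");cv2.imwrite("pics/raw_sp.png",I)
# white bright round spool top near the projection of the expected top
for P in ([.4206,-.3293,.046],[.5266,-.3257,.046]):
    u,v=proj("wrist",P)[0];print("pred",u,v)
    g=cv2.cvtColor(I,cv2.COLOR_BGR2GRAY);
    if 30<u<530 and 30<v<390:
        c=cv2.resize(g[int(v)-25:int(v)+25,int(u)-25:int(u)+25],(150,150),interpolation=cv2.INTER_CUBIC)
        h=cv2.HoughCircles(cv2.GaussianBlur(c,(5,5),1),cv2.HOUGH_GRADIENT,1,20,param1=80,param2=15,minRadius=25,maxRadius=70);h=[] if h is None else h[0][:3]
        for a,b,r in h: print("circle",a,b,r,at("wrist",int(u)-25+a/3,int(v)-25+b/3,.046))
        print(cv2.resize(g[int(v)-25:int(v)+25,int(u)-25:int(u)+25],(25,25),interpolation=cv2.INTER_AREA)//10)
move([.4206,-.3293,.03],SA)
```

```text
27.6333 [ 0.41920686 -0.32859857  0.19811853] [ 0.97044371  0.36770728 -0.53328242  1.79565916  0.21352246  1.03969856
  0.10453279]
pred 278.55430937738714 196.9307981921127
[[10 10 10 10 10 10 10 10 10 10 10 10 10 10 10 10 10 10 10 10 10 10 10 10
  11]
 [10 10 10 10 10 10 10 10 10 10 10 10 10 10 10 10 10 10 10 10 10 10 10 10
  10]
 [10 10 10 10 10 10 10 10 10 10 10 10 10 10  9  9 10 10 10 10 10 10 10 10
  10]
 [10 10 10 10 10 10 10 10 10  9 10 10 10  9 10 10  9 10 10 10 10 10 10 10
  11]
 [10 10 10 10 10 10 10 10  9  9  9  8  7  7  8  8 10  9 10 10 10 10 10 10
  10]
 [10 10 10 10 10 10 10  9 10  9  8  8  9  9  8  8  8  9  9 10 10 10 10 11
  11]
 [10 10 10 10 10 10 10  9  9  9 10 11 11 11 11 10  9  9  9 10 10 10 10 10
  11]
 [10 10 10 10 10 10 10 10 10 10 11 11 11 11 11 11 11 10 10 10 10 10 10 10
  11]
 [10 10 10 10 10 10 10 10 11 11 11 11 11 11 11 11 11 11 10 10 10 10 10 10
  11]
 [10 10 10 10 10 10 10 10 11 11 11 11 11 11 11 11 11 11 11 10 10 10 10 10
  11]
 [10 10 10 10 10 10 10 11 11 11 11 11 10 10 11 11 11 11 11 11 10 11 11 12
  11]
 [10 10 10 10 10 10 10 11 11 11 11 10  8  7  
[... 2626 characters left out ...]
6 17 18 18 18 18 18 18 18 18 18 18 18 18 18 18
  18]
 [18 18 18 17 16 16 16 16 16 16 16 17 18 18 18 18 18 18 18 18 18 18 18 18
  18]
 [18 18 18 18 17 16 16 16 16 16 16 17 18 18 18 18 18 18 18 18 18 18 18 18
  18]
 [18 18 18 18 18 17 17 17 17 17 18 18 18 18 18 18 18 18 18 18 18 18 18 18
  18]
 [18 18 18 18 18 18 18 18 18 18 18 18 18 18 18 18 18 18 18 18 18 18 18 18
  18]
 [18 18 18 18 18 18 18 18 18 18 18 18 18 18 18 18 18 18 18 18 18 18 18 18
  18]
 [18 18 18 18 18 18 18 18 18 18 18 18 18 18 18 18 18 18 18 18 18 18 18 18
  18]
 [18 18 18 18 18 18 18 18 18 18 18 18 18 18 18 18 18 18 18 18 18 18 18 18
  18]]
rot [-0.0016 -0.0003  0.0011]
shift [-0.0019  0.0044  0.4211] rows>= 4.039187425809044
```

The spool's hole is right on the prediction, so I'll descend and grip.

Emit:
play_rows(increments=[{"ax": -0.001, "ay": 0, "az": 0, "x": -0.002, "y": 0.004, "z": 0.09, "fingers": 100}, {"ax": -0.001, "ay": 0, "az": 0, "x": -0.002, "y": 0.004, "z": 0.18, "fingers": 80}, {"ax": -0.001, "ay": 0, "az": 0, "x": -0.002, "y": 0.004, "z": 0.27, "fingers": 80}, {"ax": -0.001, "ay": 0, "az": 0, "x": -0.002, "y": 0.004, "z": 0.35, "fingers": 80}, {"ax": -0.001, "ay": 0, "az": 0, "x": -0.002, "y": 0.004, "z": 0.4, "fingers": 70}, {"ax": -0.001, "ay": 0, "az": 0, "x": -0.002, "y": 0.004, "z": 0.417, "fingers": 60}, {"ax": -0.001, "ay": 0, "az": 0, "x": -0.002, "y": 0.004, "z": 0.417, "fingers": 50}, {"ax": -0.001, "ay": 0, "az": 0, "x": -0.002, "y": 0.004, "z": 0.417, "fingers": 40}, {"ax": -0.001, "ay": 0, "az": 0, "x": -0.002, "y": 0.004, "z": 0.417, "fingers": 32}, {"ax": -0.001, "ay": 0, "az": 0, "x": -0.002, "y": 0.004, "z": 0.417, "fingers": 26}, {"ax": -0.001, "ay": 0, "az": 0, "x": -0.002, "y": 0.004, "z": 0.417, "fingers": 20}, {"ax": -0.001, "ay": 0, "az": 0, "x": -0.002, "y": 0.004, "z": 0.417, "fingers": 16}, {"ax": -0.001, "ay": 0, "az": 0, "x": -0.002, "y": 0.004, "z": 0.417, "fingers": 12}, {"ax": -0.001, "ay": 0, "az": 0, "x": -0.002, "y": 0.004, "z": 0.417, "fingers": 12}])

```text
clock: 28.85
ee_pos: [0.4211, -0.3312, 0.0337]
eef_rot: [0.791, 0.612, 0.0, 0.001]
force: [-1.6, 1.5, 7.5]
width: 0.0209
grip_force: 58.4
```

Run:
```python
from h import *
o=bot.get_obs();print(o["ee_pos"],o["width"])
t=[*w(0,-.056),.30];print(t)
move(t,SA)
```

```text
[ 0.42107695 -0.33124466  0.03374334] 0.020947747829406182
[np.float64(0.581655556694289), np.float64(-0.0694102722021636), 0.3]
rot [0.001  0.0007 0.0002]
shift [ 0.7334  0.226  -0.6662] rows>= 9.74799769334235
```

Emit:
play_rows(increments=[{"ax": 0, "ay": 0, "az": 0, "x": 0, "y": 0, "z": -0.04, "fingers": 12}, {"ax": 0, "ay": 0, "az": 0, "x": 0, "y": 0, "z": -0.12, "fingers": 12}, {"ax": 0, "ay": 0, "az": 0, "x": 0.02, "y": 0, "z": -0.22, "fingers": 12}, {"ax": 0, "ay": 0, "az": 0, "x": 0.05, "y": 0.02, "z": -0.32, "fingers": 12}, {"ax": 0, "ay": 0, "az": 0, "x": 0.09, "y": 0.03, "z": -0.41, "fingers": 12}, {"ax": 0, "ay": 0, "az": 0, "x": 0.14, "y": 0.04, "z": -0.5, "fingers": 12}, {"ax": 0, "ay": 0, "az": 0, "x": 0.2, "y": 0.06, "z": -0.58, "fingers": 12}, {"ax": 0, "ay": 0, "az": 0, "x": 0.27, "y": 0.08, "z": -0.64, "fingers": 12}, {"ax": 0, "ay": 0, "az": 0, "x": 0.35, "y": 0.11, "z": -0.66, "fingers": 12}, {"ax": 0, "ay": 0, "az": 0, "x": 0.44, "y": 0.14, "z": -0.66, "fingers": 12}, {"ax": 0, "ay": 0, "az": 0, "x": 0.53, "y": 0.17, "z": -0.66, "fingers": 12}, {"ax": 0, "ay": 0, "az": 0, "x": 0.62, "y": 0.2, "z": -0.66, "fingers": 12}, {"ax": 0, "ay": 0, "az": 0, "x": 0.69, "y": 0.22, "z": -0.66, "fingers": 12}, {"ax": 0, "ay": 0, "az": 0, "x": 0.733, "y": 0.226, "z": -0.66, "fingers": 12}, {"ax": 0, "ay": 0, "az": 0, "x": 0.733, "y": 0.226, "z": -0.66, "fingers": 12}, {"ax": 0, "ay": 0, "az": 0, "x": 0.733, "y": 0.226, "z": -0.66, "fingers": 12}, {"ax": 0, "ay": 0, "az": 0, "x": 0.733, "y": 0.226, "z": -0.66, "fingers": 12}])

```text
clock: 30.27
ee_pos: [0.5807, -0.0705, 0.2962]
eef_rot: [0.791, 0.612, -0.001, 0.0]
force: [0.1, -0.2, -0.7]
width: 0.0209
grip_force: 59.0
```

Run:
```python
from h import *
o=bot.get_obs();print(o["clock"],o["ee_pos"],o["width"])
move([*w(0,-.056),.1905],SA)
```

```text
30.2667 [ 0.58074933 -0.07051878  0.2961695 ] 0.020941663245334294
rot [-0.0003  0.0005 -0.0002]
shift [0.0035 0.0016 0.2642] rows>= 2.5342734034095336
```

Emit:
play_rows(increments=[{"ax": 0, "ay": 0, "az": 0, "x": 0.002, "y": 0.001, "z": 0.06, "fingers": 12}, {"ax": 0, "ay": 0, "az": 0, "x": 0.002, "y": 0.001, "z": 0.12, "fingers": 12}, {"ax": 0, "ay": 0, "az": 0, "x": 0.002, "y": 0.001, "z": 0.18, "fingers": 12}, {"ax": 0, "ay": 0, "az": 0, "x": 0.002, "y": 0.001, "z": 0.23, "fingers": 12}, {"ax": 0, "ay": 0, "az": 0, "x": 0.002, "y": 0.001, "z": 0.252, "fingers": 12}, {"ax": 0, "ay": 0, "az": 0, "x": 0.002, "y": 0.001, "z": 0.262, "fingers": 12}, {"ax": 0, "ay": 0, "az": 0, "x": 0.002, "y": 0.001, "z": 0.264, "fingers": 12}, {"ax": 0, "ay": 0, "az": 0, "x": 0.002, "y": 0.001, "z": 0.264, "fingers": 12}])

```text
clock: 30.93
ee_pos: [0.5819, -0.0694, 0.191]
eef_rot: [0.791, 0.612, -0.0, 0.0]
force: [-0.4, 0.9, -0.4]
width: 0.021
grip_force: 59.1
```

Lowering in small steps to contact.

Emit:
play_rows(increments=[{"ax": 0, "ay": 0, "az": 0, "x": 0, "y": 0, "z": 0.003, "fingers": 12}, {"ax": 0, "ay": 0, "az": 0, "x": 0, "y": 0, "z": 0.004, "fingers": 12}, {"ax": 0, "ay": 0, "az": 0, "x": 0, "y": 0, "z": 0.004, "fingers": 12}])

```text
clock: 31.18
ee_pos: [0.5823, -0.0687, 0.1898]
eef_rot: [0.791, 0.612, 0.0, 0.0]
force: [-1.2, 0.1, 5.2]
width: 0.0208
grip_force: 59.5
```

Emit:
play_rows(increments=[{"ax": 0, "ay": 0, "az": 0, "x": 0, "y": 0, "z": 0, "fingers": 28}, {"ax": 0, "ay": 0, "az": 0, "x": 0, "y": 0, "z": 0, "fingers": 36}, {"ax": 0, "ay": 0, "az": 0, "x": 0, "y": 0, "z": 0, "fingers": 46}, {"ax": 0, "ay": 0, "az": 0, "x": 0, "y": 0, "z": 0, "fingers": 54}, {"ax": 0, "ay": 0, "az": 0, "x": 0, "y": 0, "z": 0, "fingers": 54}, {"ax": 0, "ay": 0, "az": 0, "x": 0, "y": 0, "z": -0.03, "fingers": 54}, {"ax": 0, "ay": 0, "az": 0, "x": 0, "y": 0, "z": -0.08, "fingers": 54}, {"ax": 0, "ay": 0, "az": 0, "x": 0, "y": 0, "z": -0.15, "fingers": 54}, {"ax": 0, "ay": 0, "az": 0, "x": 0, "y": 0, "z": -0.23, "fingers": 80}, {"ax": 0, "ay": 0, "az": 0, "x": 0, "y": 0, "z": -0.28, "fingers": 100}, {"ax": 0, "ay": 0, "az": 0, "x": 0, "y": 0, "z": -0.28, "fingers": 100}])

```text
clock: 32.1
ee_pos: [0.5838, -0.0681, 0.3062]
eef_rot: [0.791, 0.612, 0.003, 0.002]
force: [-0.3, 0.7, -0.5]
width: 0.0801
grip_force: 0.0
```

Run:
```python
from h import *
import cv2
o=bot.get_obs();print(o["clock"],o["ee_pos"])
B=bot.read_camera("side");A=cv2.imread("pics/raw_side_pre.png");cv2.imwrite("pics/raw_p1.png",B)
up=lambda I:cv2.resize(cv2.cvtColor(I,cv2.COLOR_BGR2GRAY),None,fx=6,fy=6,interpolation=cv2.INTER_CUBIC)
p=proj("side",[*(w(0,-.056)+[.0024,-.001]),.2])[0];print(p)
T=A[297:305,220:231];u,v=p.astype(int)
m=cv2.matchTemplate(up(B[v-14:v+15,u-14:u+15]),up(T),cv2.TM_CCOEFF_NORMED);_,s,_,l=cv2.minMaxLoc(m);print("spool top near pred",s,u-14+l[0]/6+5.5,v-14+l[1]/6+2)
print((cv2.cvtColor(B,cv2.COLOR_BGR2GRAY)[v-8:v+26,u-10:u+12:1]//10).tolist())
move([.5268,-.325,.2],SA)
```

```text
32.1 [ 0.58375102 -0.06814282  0.30620214]
[299.86671368 185.31511049]
spool top near pred 0.7811620235443115 295.1666666666667 177.0
[[22, 22, 22, 22, 22, 22, 22, 22, 22, 22, 23, 23, 23, 23, 21, 11, 9, 9, 8, 7, 6, 8], [22, 22, 22, 22, 22, 23, 22, 22, 20, 19, 23, 23, 23, 22, 17, 9, 9, 9, 8, 7, 7, 11], [14, 14, 14, 15, 15, 14, 14, 14, 14, 14, 15, 15, 15, 13, 10, 9, 9, 8, 7, 7, 7, 11], [13, 13, 14, 14, 14, 14, 13, 14, 14, 14, 14, 14, 14, 11, 7, 8, 8, 8, 7, 6, 7, 11], [13, 14, 14, 14, 14, 14, 14, 14, 14, 15, 15, 15, 15, 14, 11, 8, 7, 7, 7, 7, 7, 14], [13, 14, 14, 14, 14, 14, 14, 14, 15, 15, 15, 16, 15, 15, 16, 14, 10, 7, 7, 7, 7, 17], [14, 14, 14, 14, 14, 14, 14, 15, 15, 15, 14, 12, 12, 14, 15, 15, 13, 7, 7, 6, 8, 18], [14, 14, 14, 14, 14, 14, 14, 14, 15, 15, 14, 11, 12, 14, 16, 15, 13, 8, 7, 8, 16, 22], [14, 14, 14, 14, 14, 14, 14, 14, 16, 15, 15, 15, 15, 15, 15, 14, 11, 7, 6, 8, 16, 22], [14, 14, 14, 13, 14, 14, 14, 12, 13, 15, 15, 15, 15, 15, 14, 11, 8, 6, 7, 9, 18, 23], [14, 14, 14, 14, 14, 14, 14, 12, 9, 10, 11, 11, 11, 10, 10, 8, 7, 7, 8, 12, 20, 23], [14, 14, 14, 14, 14, 14, 14, 
[... 1289 characters left out ...]
, 12, 12, 15, 15, 20, 21, 20, 23, 23, 23], [9, 9, 8, 8, 8, 8, 8, 9, 9, 9, 10, 13, 15, 17, 20, 21, 21, 22, 23, 23, 23, 23], [9, 9, 9, 9, 9, 9, 8, 8, 8, 8, 8, 9, 9, 8, 9, 12, 16, 19, 21, 22, 22, 22], [10, 10, 10, 10, 10, 9, 9, 9, 9, 9, 8, 9, 8, 8, 8, 8, 8, 8, 10, 12, 16, 20], [10, 10, 10, 10, 10, 10, 10, 9, 9, 9, 9, 11, 12, 9, 8, 8, 8, 8, 8, 8, 8, 8], [10, 10, 10, 11, 11, 11, 11, 11, 10, 10, 10, 10, 10, 9, 10, 11, 11, 9, 8, 8, 8, 8], [10, 10, 10, 10, 11, 11, 11, 10, 11, 11, 10, 10, 10, 10, 10, 10, 10, 10, 9, 11, 12, 8], [10, 10, 10, 11, 11, 11, 11, 11, 11, 10, 10, 11, 10, 11, 10, 10, 11, 11, 10, 10, 10, 9]]
rot [ 0.0018 -0.0005  0.0003]
shift [-0.6565  0.0238  0.2587] rows>= 6.7723069573072205
```

The first spool stands upright on the tray: its top, with the hole, is at pixel (301,184), as predicted. Now the second.

Emit:
play_rows(increments=[{"ax": 0.001, "ay": 0, "az": 0, "x": -0.06, "y": 0, "z": 0, "fingers": 100}, {"ax": 0.001, "ay": 0, "az": 0, "x": -0.15, "y": 0.01, "z": 0, "fingers": 100}, {"ax": 0.001, "ay": 0, "az": 0, "x": -0.25, "y": 0.01, "z": 0, "fingers": 100}, {"ax": 0.001, "ay": 0, "az": 0, "x": -0.34, "y": 0.02, "z": 0.03, "fingers": 100}, {"ax": 0.001, "ay": 0, "az": 0, "x": -0.43, "y": 0.02, "z": 0.08, "fingers": 100}, {"ax": 0.001, "ay": 0, "az": 0, "x": -0.51, "y": 0.023, "z": 0.14, "fingers": 100}, {"ax": 0.001, "ay": 0, "az": 0, "x": -0.58, "y": 0.023, "z": 0.2, "fingers": 100}, {"ax": 0.001, "ay": 0, "az": 0, "x": -0.64, "y": 0.023, "z": 0.25, "fingers": 100}, {"ax": 0.001, "ay": 0, "az": 0, "x": -0.656, "y": 0.023, "z": 0.26, "fingers": 100}, {"ax": 0.001, "ay": 0, "az": 0, "x": -0.656, "y": 0.023, "z": 0.26, "fingers": 100}, {"ax": 0.001, "ay": 0, "az": 0, "x": -0.656, "y": 0.023, "z": 0.26, "fingers": 100}, {"ax": 0.001, "ay": 0, "az": 0, "x": -0.656, "y": 0.023, "z": 0.26, "fingers": 100}])

```text
clock: 33.15
ee_pos: [0.5261, -0.3231, 0.1976]
eef_rot: [0.79, 0.613, -0.0, -0.001]
force: [0.2, 0.7, -0.1]
width: 0.0854
grip_force: 0.0
```

Run:
```python
from h import *
o=bot.get_obs();print(o["clock"],o["ee_pos"])
move([.5268,-.3255,.031],SA)
```

```text
33.15 [ 0.52607012 -0.32312229  0.19761738]
rot [-0.0009 -0.0004  0.0014]
shift [-0.0057  0.004   0.4165] rows>= 3.996065768642566
```

Emit:
play_rows(increments=[{"ax": -0.001, "ay": 0, "az": 0, "x": -0.005, "y": 0.003, "z": 0.09, "fingers": 100}, {"ax": -0.001, "ay": 0, "az": 0, "x": -0.005, "y": 0.003, "z": 0.18, "fingers": 80}, {"ax": -0.001, "ay": 0, "az": 0, "x": -0.005, "y": 0.003, "z": 0.27, "fingers": 80}, {"ax": -0.001, "ay": 0, "az": 0, "x": -0.005, "y": 0.003, "z": 0.35, "fingers": 80}, {"ax": -0.001, "ay": 0, "az": 0, "x": -0.005, "y": 0.003, "z": 0.4, "fingers": 70}, {"ax": -0.001, "ay": 0, "az": 0, "x": -0.005, "y": 0.003, "z": 0.415, "fingers": 60}, {"ax": -0.001, "ay": 0, "az": 0, "x": -0.005, "y": 0.003, "z": 0.415, "fingers": 50}, {"ax": -0.001, "ay": 0, "az": 0, "x": -0.005, "y": 0.003, "z": 0.415, "fingers": 40}, {"ax": -0.001, "ay": 0, "az": 0, "x": -0.005, "y": 0.003, "z": 0.415, "fingers": 32}, {"ax": -0.001, "ay": 0, "az": 0, "x": -0.005, "y": 0.003, "z": 0.415, "fingers": 26}, {"ax": -0.001, "ay": 0, "az": 0, "x": -0.005, "y": 0.003, "z": 0.415, "fingers": 20}, {"ax": -0.001, "ay": 0, "az": 0, "x": -0.005, "y": 0.003, "z": 0.415, "fingers": 16}, {"ax": -0.001, "ay": 0, "az": 0, "x": -0.005, "y": 0.003, "z": 0.415, "fingers": 12}, {"ax": -0.001, "ay": 0, "az": 0, "x": -0.005, "y": 0.003, "z": 0.415, "fingers": 12}])

```text
clock: 34.32
ee_pos: [0.5263, -0.3275, 0.0331]
eef_rot: [0.791, 0.612, 0.0, 0.001]
force: [-2.8, 2.1, 8.6]
width: 0.0211
grip_force: 58.4
```

Run:
```python
from h import *
o=bot.get_obs();print(o["ee_pos"],o["width"])
move([*w(0,.056),.31],SA)
```

```text
[ 0.52634066 -0.32746086  0.03305217] 0.021122673891098172
rot [0.0011 0.0004 0.0003]
shift [ 0.9386 -0.0259 -0.6932] rows>= 11.19566082451526
```

Emit:
play_rows(increments=[{"ax": 0, "ay": 0, "az": 0, "x": 0, "y": 0, "z": -0.04, "fingers": 12}, {"ax": 0, "ay": 0, "az": 0, "x": 0, "y": 0, "z": -0.12, "fingers": 12}, {"ax": 0, "ay": 0, "az": 0, "x": 0.02, "y": 0, "z": -0.22, "fingers": 12}, {"ax": 0, "ay": 0, "az": 0, "x": 0.05, "y": 0, "z": -0.32, "fingers": 12}, {"ax": 0, "ay": 0, "az": 0, "x": 0.09, "y": 0, "z": -0.41, "fingers": 12}, {"ax": 0, "ay": 0, "az": 0, "x": 0.14, "y": 0, "z": -0.5, "fingers": 12}, {"ax": 0, "ay": 0, "az": 0, "x": 0.19, "y": -0.01, "z": -0.58, "fingers": 12}, {"ax": 0, "ay": 0, "az": 0, "x": 0.25, "y": -0.01, "z": -0.65, "fingers": 12}, {"ax": 0, "ay": 0, "az": 0, "x": 0.33, "y": -0.01, "z": -0.69, "fingers": 12}, {"ax": 0, "ay": 0, "az": 0, "x": 0.42, "y": -0.02, "z": -0.69, "fingers": 12}, {"ax": 0, "ay": 0, "az": 0, "x": 0.51, "y": -0.02, "z": -0.69, "fingers": 12}, {"ax": 0, "ay": 0, "az": 0, "x": 0.6, "y": -0.02, "z": -0.69, "fingers": 12}, {"ax": 0, "ay": 0, "az": 0, "x": 0.69, "y": -0.026, "z": -0.69, "fingers": 12}, {"ax": 0, "ay": 0, "az": 0, "x": 0.78, "y": -0.026, "z": -0.69, "fingers": 12}, {"ax": 0, "ay": 0, "az": 0, "x": 0.86, "y": -0.026, "z": -0.69, "fingers": 12}, {"ax": 0, "ay": 0, "az": 0, "x": 0.92, "y": -0.026, "z": -0.69, "fingers": 12}, {"ax": 0, "ay": 0, "az": 0, "x": 0.938, "y": -0.026, "z": -0.69, "fingers": 12}, {"ax": 0, "ay": 0, "az": 0, "x": 0.938, "y": -0.026, "z": -0.69, "fingers": 12}, {"ax": 0, "ay": 0, "az": 0, "x": 0.938, "y": -0.026, "z": -0.69, "fingers": 12}, {"ax": 0, "ay": 0, "az": 0, "x": 0.938, "y": -0.026, "z": -0.69, "fingers": 12}])

```text
clock: 35.98
ee_pos: [0.609, 0.0366, 0.3068]
eef_rot: [0.791, 0.611, -0.001, 0.0]
force: [0.3, -0.5, -0.4]
width: 0.0211
grip_force: 58.9
```

Run:
```python
from h import *
o=bot.get_obs();print(o["clock"],o["ee_pos"],o["width"])
move([*w(0,.056),.1905],SA)
```

```text
35.9833 [0.60904951 0.03655718 0.30684174] 0.021067170437083428
rot [-0.0002  0.0006 -0.0009]
shift [0.0067 0.0003 0.2908] rows>= 2.790639551357828
```

Emit:
play_rows(increments=[{"ax": 0, "ay": 0, "az": 0, "x": 0.004, "y": 0, "z": 0.07, "fingers": 12}, {"ax": 0, "ay": 0, "az": 0, "x": 0.004, "y": 0, "z": 0.14, "fingers": 12}, {"ax": 0, "ay": 0, "az": 0, "x": 0.004, "y": 0, "z": 0.2, "fingers": 12}, {"ax": 0, "ay": 0, "az": 0, "x": 0.004, "y": 0, "z": 0.25, "fingers": 12}, {"ax": 0, "ay": 0, "az": 0, "x": 0.004, "y": 0, "z": 0.275, "fingers": 12}, {"ax": 0, "ay": 0, "az": 0, "x": 0.004, "y": 0, "z": 0.288, "fingers": 12}, {"ax": 0, "ay": 0, "az": 0, "x": 0.004, "y": 0, "z": 0.29, "fingers": 12}, {"ax": 0, "ay": 0, "az": 0, "x": 0.004, "y": 0, "z": 0.29, "fingers": 12}])

```text
clock: 36.65
ee_pos: [0.6098, 0.0397, 0.1913]
eef_rot: [0.791, 0.612, -0.0, -0.0]
force: [-0.0, 0.0, 0.6]
width: 0.0208
grip_force: 58.9
```

Emit:
play_rows(increments=[{"ax": 0, "ay": 0, "az": 0, "x": 0, "y": 0, "z": 0.004, "fingers": 12}, {"ax": 0, "ay": 0, "az": 0, "x": 0, "y": 0, "z": 0.005, "fingers": 12}, {"ax": 0, "ay": 0, "az": 0, "x": 0, "y": 0, "z": 0.005, "fingers": 12}])

```text
clock: 36.9
ee_pos: [0.6098, 0.0402, 0.1892]
eef_rot: [0.791, 0.612, 0.0, -0.0]
force: [0.4, -0.0, 1.2]
width: 0.0206
grip_force: 59.0
```

Emit:
play_rows(increments=[{"ax": 0, "ay": 0, "az": 0, "x": 0, "y": 0, "z": 0.001, "fingers": 12}, {"ax": 0, "ay": 0, "az": 0, "x": 0, "y": 0, "z": 0.001, "fingers": 28}, {"ax": 0, "ay": 0, "az": 0, "x": 0, "y": 0, "z": 0.001, "fingers": 36}, {"ax": 0, "ay": 0, "az": 0, "x": 0, "y": 0, "z": 0.001, "fingers": 46}, {"ax": 0, "ay": 0, "az": 0, "x": 0, "y": 0, "z": 0, "fingers": 54}, {"ax": 0, "ay": 0, "az": 0, "x": 0, "y": 0, "z": 0, "fingers": 54}, {"ax": 0, "ay": 0, "az": 0, "x": 0, "y": 0, "z": -0.03, "fingers": 54}, {"ax": 0, "ay": 0, "az": 0, "x": 0, "y": 0, "z": -0.08, "fingers": 54}, {"ax": 0, "ay": 0, "az": 0, "x": 0, "y": 0, "z": -0.15, "fingers": 54}, {"ax": 0, "ay": 0, "az": 0, "x": 0, "y": 0, "z": -0.23, "fingers": 54}, {"ax": 0, "ay": 0, "az": 0, "x": 0, "y": 0, "z": -0.32, "fingers": 54}, {"ax": 0, "ay": 0, "az": 0, "x": -0.1, "y": -0.1, "z": -0.34, "fingers": 54}, {"ax": 0, "ay": 0, "az": 0, "x": -0.2, "y": -0.2, "z": -0.34, "fingers": 54}, {"ax": 0, "ay": 0, "az": 0, "x": -0.3, "y": -0.3, "z": -0.34, "fingers": 54}, {"ax": 0, "ay": 0, "az": 0, "x": -0.4, "y": -0.4, "z": -0.34, "fingers": 54}, {"ax": 0, "ay": 0, "az": 0, "x": -0.4, "y": -0.4, "z": -0.34, "fingers": 54}, {"ax": 0, "ay": 0, "az": 0, "x": -0.4, "y": -0.4, "z": -0.34, "fingers": 54}])

```text
clock: 38.32
ee_pos: [0.4106, -0.0768, 0.3253]
eef_rot: [0.792, 0.611, -0.002, 0.0]
force: [1.5, 0.4, 0.1]
width: 0.0464
grip_force: 0.0
```

Run:
```python
from h import *
import cv2
o=bot.get_obs();print(o["clock"],o["ee_pos"],o["force"])
B=bot.read_camera("side");cv2.imwrite("pics/raw_fin.png",B);g=cv2.cvtColor(B,cv2.COLOR_BGR2GRAY)
u,v=proj("side",[.61,.04,.2])[0].astype(int);print(u,v)
for r in g[v-8:v+22,u-11:u+12]//10: print(*r)
u,v=proj("side",[.584,-.07,.2])[0].astype(int);print("first",u,v)
for r in g[v-8:v+22:2,u-11:u+12]//10: print(*r)
```

```text
38.3167 [ 0.41061951 -0.07682133  0.32526241] [1.47341727 0.42792529 0.09591033]
311 160
24 24 23 24 24 23 23 23 23 23 23 23 23 23 23 23 23 24 23 22 23 21 16
24 24 24 24 24 23 23 23 23 23 23 23 24 23 23 24 23 21 21 22 22 19 12
24 24 24 24 24 23 24 24 24 24 23 23 23 23 23 21 19 21 22 22 21 16 9
24 24 24 24 24 23 24 24 23 23 23 23 23 23 19 18 21 22 22 22 22 19 10
24 24 24 24 24 24 23 23 24 23 23 23 23 22 19 20 21 22 22 22 22 23 22
24 24 24 24 24 24 24 24 23 23 23 23 23 22 21 21 21 21 22 22 23 23 24
24 24 24 24 24 24 24 24 24 23 24 24 24 24 24 24 23 22 22 22 23 24 24
24 24 24 24 24 23 24 24 24 24 24 24 23 20 23 24 24 23 22 22 23 24 24
24 24 24 24 24 24 24 24 23 22 24 24 22 11 16 23 24 23 22 21 22 23 24
24 24 24 24 24 24 24 24 22 22 24 24 24 24 24 24 24 23 20 20 21 22 22
23 23 24 24 24 24 24 24 23 18 18 22 23 24 24 23 21 17 17 19 20 20 21
14 18 21 22 22 22 23 24 24 21 10 11 12 13 13 13 11 14 17 18 18 19 19
10 10 10 10 12 16 20 22 21 17 10 10 10 10 10 9 10 13 16 16 17 17 18
10 9 9 9 9 10 10 10 11 11 10 10 10 10 9 9 10 12 15 15 15 16 16
23 21 15 10 10 10 9 10 9 10 10 10 10 10 10 9 12 16 15
[... 1306 characters left out ...]
23 24 24 24 24 24 24 24 23 19 8 7 13 20 22
22 22 22 22 22 22 23 23 20 10 11 14 16 15 14 13 9 7 7 13 21 23 23
22 22 22 22 22 23 23 22 17 10 10 9 9 10 10 9 8 7 16 22 23 23 23
22 22 22 22 23 23 23 22 18 10 10 9 9 9 10 11 11 16 22 22 23 23 23
22 22 22 23 23 23 23 22 18 10 10 10 10 10 10 11 17 22 23 23 23 23 23
22 23 23 23 23 23 21 14 11 10 10 9 9 9 9 10 18 23 23 23 23 23 23
23 23 23 23 23 23 21 12 11 11 10 10 9 10 11 11 15 21 23 23 23 23 23
23 23 23 23 23 23 23 22 16 14 16 18 19 18 18 17 21 23 23 23 23 23 23
16 20 22 20 20 23 23 22 21 21 21 21 21 21 22 22 23 23 23 23 23 23 23
9 8 9 9 9 10 9 10 15 19 20 20 20 20 21 23 23 23 23 23 23 23 23
10 10 10 10 10 9 9 9 9 9 9 9 9 9 9 10 12 16 19 21 22 22 22
```

Both spools stand upright and the arm is clear of everything, so I'll hand the job in.

```bash
python3 -c "
from rig import bot
print(bot.finish_job())"
```

```text
the job is handed in; nothing more can be done
None
```

The job is handed in, with no verdict returned: all five stubs are in the bin, the brush is on its pad, both trays are seated on the posts, and the two spools I found stand upright on the upper tray.

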